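# Rock the pendulum angle gauge on a domed stud and hold it at the mark

## Robot

A 6-joint arm with a two-finger parallel gripper is mounted at the origin on the work surface. World frame = base frame: x ahead of the robot, y to its left, z up, the work surface at z = 0. Lengths are in m, angles in rad, forces in N, time in s.
With the tool pointing down it reaches from about 0.35 to 0.775 m from the base axis. Payload 5.5 kg.
Tool frame: the origin (TCP) lies at the very end of the fingers, on their centre line; the grasp point (between the pads) lies 19 mm behind it; z points along the fingers, y is the direction in which the jaws open and shut (so a half turn about z gives the same grasp; the last joint's range is limited). The gripper opens to 85 mm and grips with 20 to 120 N. Pads are 22 mm wide; open, the fingers measure 114 mm over their backs; the gripper's body (76 mm by 85 mm) begins 54 mm behind the grasp point. The pads swing forward as they close: fully open they stand 13 mm farther back than shut.
Start: joints at [-0.14, 0.313, 0.046, 1.304, 0, 1.431], TCP at [0.575, -0, 0.231] pointing down, gripper open.
Joint ranges: [-2.76, 2.76], [-0.86, 1.69], [-1.03, 1.26], [-2.2, 2.34], [-1.47, 1.5], [-3.14, 3.14]. Speed limits (rad/s): [2.57, 2.57, 3.14, 3.14, 3.14, 3.14].

## Interface

Orientations are given as a unit quaternion [w, x, y, z].
In Python, from workcell import get_state, vision, workorder, silhouettes, tip_of gives the robot as it stands.
- The arm moves only by the shell command python3 -m inch 'ROWS' [FORCE]. ROWS is JSON, a list of rows, each a list of 7 numbers: the shift along the tool's x, y, z in cm, then the turn, a rotation vector about the tool's x, y, z in degrees, then the finger opening in cm, from 0 to 8.54. In form: [[dx, dy, dz, rx, ry, rz, hand], ...]. A call has 1 to 5 rows; each row shifts and turns the commanded pose from where the row before left it, along the tool's axes as they then stand; what a row does not reach is not made up. A row lasts 1/10 s, in which the tool goes at most 50 mm and 8.59 degrees, less where a joint would pass 70% of its speed; a pose out of reach is approached as far as the arm can. A call with a gripper value outside its range is refused whole. The fingers move at their own pace and stop on an object; FORCE is the grip in N (left out, the last holds). Time passes only in rows, so rows that do not move let the fingers close. It gives the time, the measured TCP pose, the force and the opening at its end, in the units of the state.
- get_state(): the state, without advancing time (a new reading comes with each control period).
- vision.read_camera(name): name is "scene" or "side" or "wrist"; returns a dict with "pixels" (400x640x3 uint8, red, green, blue), "depth" (400x640 float32, m along the optical axis (not along the pixel's ray), 0 where there is no reading), "mtx" (3x3 intrinsics, pixels), "T" (4x4, takes a point from camera to world coordinates); the wrist camera has in their place "tool_from_camera" (4x4, takes a point from camera to tool coordinates, whose origin is the TCP and whose axes are the flange's). Camera axes: x right, y up, looking along -z (the intrinsics and any distortion apply to the point x, -y, -z); pixel columns grow to the right and rows downward; lengths in m; the calibration is good to about 2 mm. The wrist camera is an equidistant fisheye: a pixel r from the principal point sees the ray r / f radians off the axis. A picture is of the moment at which its call begins: read the wrist's pose just before it.
- workorder.hand_in(): hands the job in, once; it reports no verdict.
Trained networks look in a picture, given as the dict that the camera call returned (one of the last four; its "shot" number tells which), for a name from the list of things; names that differ only in an ending like _2 or _b are one class to them, and where a whole thing is asked for, a point or a joint stands for the part that bears it (a point fixed in the world has none). Each returns a list of dicts, best first, with "confidence" (0 to 1); they miss things now and then, are a little off and sometimes report something else, mostly with a low value. They report only what shows in the picture. A call takes as long as a camera call. They do not tell look-alikes from the thing itself.
- silhouettes(picture, label): "mask" (400x640 bool, what is visible of it) and "location" ([column, row] in pixels, amid what is visible of it).
- tip_of(picture, label): "location" ([column, row] in pixels: a listed point, or the origin of a listed thing).
The state is a dict: "clock": time; "joint_pos": joint angles; "qvel": joint speeds; "tau": joint torques, N m; "tcp_pos": TCP position; "orientation": TCP orientation; "wrist_force": force on the tool from outside, world axes, zero at the start; "ft_torque": the same for the moment, N m; "finger_gap": finger opening in m.
Only numpy, scipy, OpenCV 4.12 (cv2) and the standard library are available. Lean on these libraries where they do the work, as an engineer would, in place of code of your own. Each camera call takes 0.05 s, during which the arm holds its last target.

## Task

Pull the pendulum angle gauge by its top handle straight up out of its upright holder and stand it upright with its foot on the domed head of the stud, keeping the dial's face plumb. Then rock it over on the stud until its hanging pointer settles on the index tab set on the dial's rim, and finish while still holding it there: gripped, foot resting on the stud, pointer steady. Do not force it down hard and leave the other things on the bench where they are.

Things in the scene. Friction and masses are not known exactly. Their poses are not given: they have to be found in the camera images.
- gauge: Angle gauge, loose, about 0.33 kg (varies), 232 mm tall, upright in the holder at the start. Origin: centre of the underside of its foot; z up along the stem, x the dial's normal out of its face (at the start roughly away from the robot), y across the dial. Flat square steel foot 30 x 30 x 10 mm, round stem 14 mm thick up to z = 80, then the dial, then the handle.
- gauge_grip (a point): Point to grip: inside the handle on its centre line, 208 mm above the foot's underside. The handle is a black upright bar 22 mm (gauge x) by 26 mm (gauge y), from the dial's top 28 mm below this point to 24 mm above it. Fingers can close on either pair of faces.
- gauge_foot (a point): Centre of the underside of the gauge's foot (same as the origin of gauge).
- pointer (a joint): Pointer angle (rad) about the gauge's x axis, relative to the gauge. The pointer is a pendulum with a brass bob, hung at the dial's centre; it hangs plumb: 0 with the gauge upright, and minus the gauge's own right-handed rotation about its x axis when leaned. It swings for about a second after a movement, then settles.
- index (a joint): Angle (rad) of the index tab, same axis, sense and zero as pointer; set beforehand between 0.25 and 0.45 and stays put. The pointer is on the mark when both values are equal: the top of the gauge then leans to the side (gauge +y) on which the tab lies off the bottom of the dial.
- dial_centre (a point): The pointer's axle, in the dial's face, 130 mm above the foot's underside and 11 mm in front (+x) of the stem's axis. Round dial housing 100 mm across and 24 mm thick (gauge x from -8 to +16 mm). Pointer and index lie inside it and cannot be touched.
- pointer_tip (a point): Tip of the pointer, 38 mm from the dial's centre.
- index_mark (a point): The mark: 38 mm from the dial's centre, at the inner side of the index tab, a small black block 7 mm wide and 11 mm long standing on the white dial at its lower rim, right of the bottom as one faces the dial (gauge +y).
- holder: Fixed upright round cup, 62 mm outer and 54 mm inner diameter, 70 mm tall, inner floor 6 mm above its origin, with a 90 mm round base flange. Origin: centre of its underside; z up. The gauge's foot stands on its inner floor, so the gauge must rise 64 mm to leave the mouth. It is on the left or on the right.
- stud_block: Fixed dark steel block 90 x 70 mm with a stud standing in it, on the side not taken by the holder. Origin: 45 mm below the block's main top face, on the stud's axis; z up. The block stands 25 to 45 mm out of the bench. A strip along its +x end is 5 mm higher than the rest.
- stud_top (a point): Highest point of the stud's rigid ball-shaped steel head (radius 16 mm, its centre 16 mm below this point), 36 mm above the block's main top face.
- toolholder: Bystander: dark steel milling tool holder with a cutter, 60 mm across, 95 mm tall, standing loose. Origin: centre of its underside.
- wrench: Bystander: loose wrench 160 mm long, lying flat. Origin: under its middle.
- vee_block: Bystander: loose steel vee block 50 x 45 x 39 mm. Origin: centre of its underside.
Things that resemble listed ones, but are neither listed nor needed, are in the scene too. What is meant by the gauge is not green, and is the smaller of those in its own colour. What is shaped like the holder but orange is not meant.

How it is judged:
By the outcome, as a careful person would: the job done as asked, in the order asked, and still so for the second after the job is handed in, while the arm keeps its last pose, push and grip.
It also fails if it takes over 58 s, if anything falls off the work surface, if the arm or the gripper's body presses on something with over 40 N, if the wrist force passes 120 N, or if a joint passes its speed limit or range.

## Working session

There is one attempt and no reset: what is moved stays moved. The work goes in short steps, Python scripts to look and compute and a shell command to move; the robot and the scene stay as the last step left them, time stands still between calls to the robot, and variables do not carry over. Pictures are saved under pics/ and viewed, and the job is handed in when it is done.

```bash
ls; mkdir -p pics
cat > h.py <<'E'
import numpy as np, cv2
from workcell import get_state, vision, workorder, silhouettes, tip_of
def save(p,n):
    cv2.imwrite('pics/'+n+'.png',cv2.cvtColor(p['pixels'],cv2.COLOR_RGB2BGR))
def w(p,c,r,d=None,k=1):
    # world point of pixel in scene/side
    if d is None:
        a=p['depth'][int(r)-k:int(r)+k+1,int(c)-k:int(c)+k+1]; d=np.median(a[a>0])
    M=p['mtx']; q=np.array([(c-M[0,2])/M[0,0]*d,-(r-M[1,2])/M[1,1]*d,-d,1])
    return (p['T']@q)[:3]
def ray(p,c,r):
    a=w(p,c,r,1.0); o=p['T'][:3,3]; return o,a-o
def proj(p,X):
    q=np.linalg.inv(p['T'])@np.append(X,1); M=p['mtx']
    return np.array([M[0,0]*q[0]/-q[2]+M[0,2], M[1,1]*(-q[1])/-q[2]+M[1,2]])
E
python3 - <<'E'
from h import *
s=get_state(); print(s)
for n in ['scene','side','wrist']:
    p=vision.read_camera(n); save(p,n+'0'); print(n,p['mtx'],[k for k in p if k not in('pixels','depth')])
    if 'T' in p: print(p['T'])
    for l in ['gauge','holder','stud_block','toolholder','wrench','vee_block']:
        for m in silhouettes(p,l): print(l,np.round(m['location']),round(m['confidence'],2),m['mask'].sum())
    for l in ['gauge_grip','gauge_foot','dial_centre','pointer_tip','index_mark','stud_top','holder']:
        for m in tip_of(p,l): print(l,np.round(m['location'],1),round(m['confidence'],2))
E
```

```text
pics
{'clock': 0.0, 'joint_pos': array([-1.39603655e-01,  3.14004741e-01,  4.49474332e-02,  1.30362629e+00,
        9.92932490e-06,  1.43123439e+00]), 'qvel': array([-1.09268478e-03, -4.49816321e-04,  2.19318139e-03, -5.42551348e-04,
       -5.95752776e-05, -3.32002665e-04]), 'tau': array([-2.90074182e-03, -4.80629075e+01,  2.98531097e+01,  1.95313990e-02,
       -3.83516899e-04, -4.27451073e-05]), 'tcp_pos': array([5.74462412e-01, 6.68205212e-05, 2.30393532e-01]), 'orientation': array([-7.56584239e-04,  7.07121218e-01,  7.07091714e-01, -5.63962138e-04]), 'wrist_force': array([-0.1900704 ,  0.07328396,  0.56034324]), 'ft_torque': array([-0.07600992, -0.00042306,  0.00861262]), 'finger_gap': 0.08513226036414062}
scene [[397.02492185   0.         318.8412848 ]
 [  0.         397.02492185 196.35116363]
 [  0.           0.           1.        ]] ['mtx', 'T', 'shot']
[[ 0.75493557 -0.4987636   0.42580178  0.88628392]
 [ 0.65567305  0.56132812 -0.50497881 -0.42086104]
 [ 0.01285054  0.66041321  0.75079242  0.73698085]
 [ 0.          0.          0.          1.        ]]
gauge [273. 244.] 0.
[... 1998 characters left out ...]
     ]] ['mtx', 'tool_from_camera', 'shot']
gauge [176. 282.] 0.65 2032
holder [392. 334.] 0.95 1710
holder [322. 283.] 0.72 3050
stud_block [277.  24.] 0.8 3787
stud_block [174. 164.] 0.41 2199
stud_block [327. 309.] 0.3 42
toolholder [175. 163.] 0.56 2078
wrench [399. 183.] 0.69 1817
wrench [319. 327.] 0.28 1111
vee_block [298. 184.] 0.92 1956
vee_block [319. 284.] 0.41 2998
gauge_grip [160.1 363.3] 0.97
gauge_foot [221.  254.5] 0.82
gauge_foot [301.5 352.7] 0.43
dial_centre [176.4 311.6] 0.79
dial_centre [325.  349.3] 0.57
pointer_tip [324.5 323. ] 0.61
index_mark [327.4 315.9] 0.65
index_mark [403.7 180.1] 0.43
holder [393.7 334.9] 0.91
holder [318.8 280.5] 0.87
holder [185.1 161.3] 0.27
```

View pics/scene0.png

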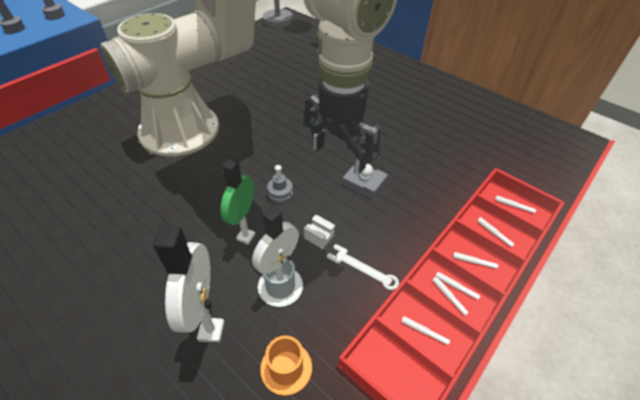

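View pics/side0.png

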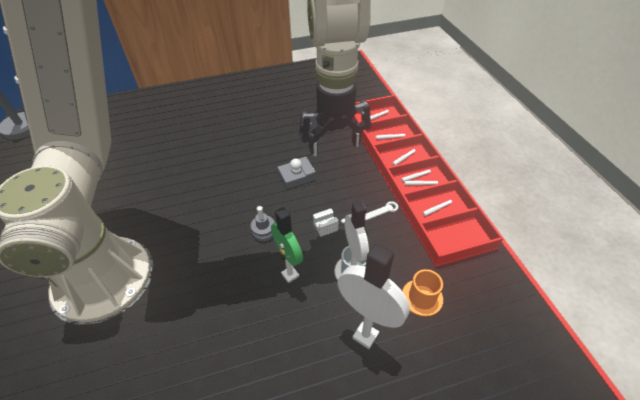

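View pics/wrist0.png

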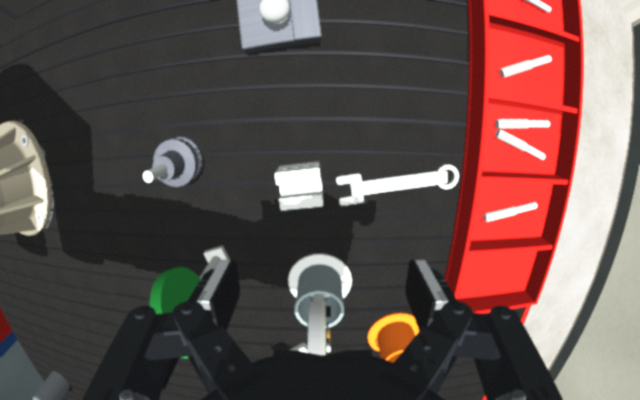

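The target is the small silver gauge in the silver cup: scene (268,220), side (356,216). The green gauge, the big gauge and the orange cup are decoys. The stud block is on the far (+y) side at scene (369,165).

```bash
cat >> h.py <<'E'
def tri(pa,a,pb,b):
    o1,d1=ray(pa,*a);o2,d2=ray(pb,*b);d1=d1/np.linalg.norm(d1);d2=d2/np.linalg.norm(d2)
    t=np.linalg.lstsq(np.c_[d1,-d2],o2-o1,rcond=None)[0]
    x,y=o1+t[0]*d1,o2+t[1]*d2
    return (x+y)/2,np.linalg.norm(x-y)
E
python3 - <<'E'
from h import *
a=vision.read_camera('scene');b=vision.read_camera('side')
np.set_printoptions(precision=4,suppress=True)
for n,u,v in [('grip',(268.6,219.8),(356.5,215.9)),('stud',(368.9,165.2),(294.9,158.8)),('holder',(279.8,285.8),(351.8,268.5)),('vee',(320,230),(327,223)),('foot',(277,284.1),(353.3,270.8)),('dialc',(278.2,248.7),(359.6,239.1)),('biggrip',(174.2,251.3),(375.5,262.5)),('greengrip',(232.7,171.4),(282.2,222.4)),('orange',(290,369),(424,295)),('tool',(279,190),(260,225))]:
    print(n,*tri(a,u,b,v),w(a,*u),w(b,*v))
# dial orientation: mask of gauge in scene: fit plane to white dial face points
m=[x for x in silhouettes(a,'gauge') if abs(x['location'][0]-273)<8][0]['mask']
P=np.array([w(a,c,r,a['depth'][r,c]) for r,c in np.argwhere(m) if a['depth'][r,c]>0])
P=P[(P[:,2]>.08)&(P[:,2]<.19)]
best=None;rng=np.random.default_rng(0)
for _ in range(500):
    q=P[rng.choice(len(P),3,False)];n=np.cross(q[1]-q[0],q[2]-q[0]);n/=np.linalg.norm(n)+1e-12
    k=abs((P-q[0])@n)<.002
    if best is None or k.sum()>best[0]: best=(k.sum(),k)
Q=P[best[1]];c=Q.mean(0);n=np.linalg.svd(Q-c)[2][2];print(len(P),best[0],c,n,np.degrees(np.arctan2(n[1],n[0])))
print(P.min(0),P.max(0))
cr=a['pixels'][190:320,210:340];save({'pixels':cv2.resize(cr,None,fx=4,fy=4,interpolation=2)},'crop1')
E
```

```text
grip [ 0.5642 -0.1673  0.2172] 0.0034354862287802727 [ 0.5749 -0.1747  0.2359] [ 0.5615 -0.1753  0.2251]
stud [0.5273 0.1924 0.0596] 0.0005894541803872791 [0.5283 0.1908 0.0618] [ 0.5406  0.2553 -0.0001]
holder [ 0.5702 -0.1625  0.0061] 0.007114793930476432 [ 0.5948 -0.1847  0.0597] [ 0.5142 -0.2787  0.2184]
vee [ 0.5511 -0.0195  0.0239] 0.00833503061689404 [ 0.5484 -0.0139  0.0222] [ 0.5478 -0.0356  0.0387]
foot [ 0.5685 -0.1701  0.0146] 0.00016018733595588283 [ 0.5906 -0.1875  0.0648] [ 0.5131 -0.2882  0.2262]
dialc [ 0.5755 -0.1652  0.1367] 0.008657455960600854 [ 0.5783 -0.1646  0.146 ] [ 0.564  -0.1945  0.1738]
biggrip [ 0.5399 -0.3151  0.275 ] 0.006211041950259953 [ 0.56   -0.3236  0.2996] [ 0.53   -0.3277  0.3035]
greengrip [ 0.4237 -0.1265  0.2039] 0.006525921438167483 [ 0.439  -0.1342  0.2241] [ 0.4222 -0.1439  0.2206]
orange [ 0.7003 -0.2707  0.0042] 0.0004502568006290069 [ 0.701  -0.2711  0.0072] [ 0.6752 -0.2966  0.0643]
tool [0.3896 0.0188 0.0185] 0.009629065206652456 [0.404  0.0033 0.0352] [0.3874 0.0001 0.0495]
1391 1006 [ 0.5768 -0.1658  0.1413] [ 1.     -0.0073  0.003 ] -0.41579654838839014
[ 0.5594 -0.2135  0.0807] [ 0.5842 -0.1142  0.1899]
```

View pics/crop1.png

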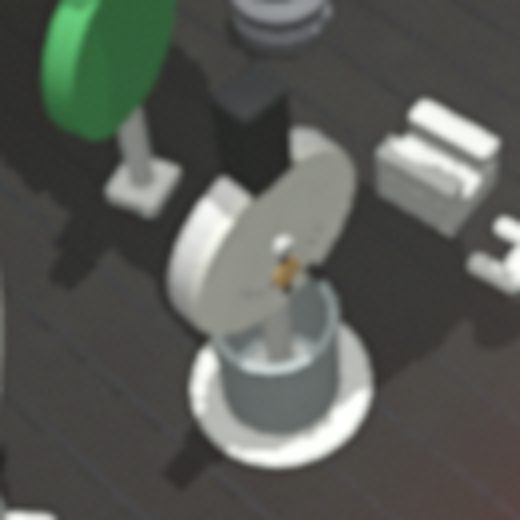

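```bash
cat >> h.py <<'E'
from scipy.spatial.transform import Rotation as Ro
def Ttool(s):
    T=np.eye(4);q=s['orientation'];T[:3,:3]=Ro.from_quat([q[1],q[2],q[3],q[0]]).as_matrix();T[:3,3]=s['tcp_pos'];return T
def wray(p,s,c,r):
    M=p['mtx'];dx,dy=c-M[0,2],r-M[1,2];rr=np.hypot(dx,dy);th=rr/M[0,0]
    d=np.array([np.sin(th)*dx/max(rr,1e-9),-np.sin(th)*dy/max(rr,1e-9),-np.cos(th)])
    T=Ttool(s)@p['tool_from_camera'];return T[:3,3],T[:3,:3]@d
E
python3 - <<'E'
from h import *
np.set_printoptions(precision=4,suppress=True)
s=get_state();p=vision.read_camera('wrist');print(p['tool_from_camera']);T=Ttool(s)@p['tool_from_camera'];print(T)
# stud top at image: plane z
for c,r,z in [(275,10,.061)]:
    o,d=wray(p,s,c,r);print(o+d*(z-o[2])/d[2])
for l in ['stud_top']:
  for m in tip_of(p,l): print(m)
E
```

```text
[[ 0.0001  0.9457  0.3251  0.0842]
 [ 1.     -0.0003  0.0007  0.0011]
 [ 0.0008  0.3251 -0.9457 -0.1425]
 [ 0.      0.      0.      1.    ]]
[[ 1.     -0.0003  0.0007  0.5761]
 [ 0.0001  0.9457  0.3251  0.0841]
 [-0.0007 -0.3251  0.9457  0.3738]
 [ 0.      0.      0.      1.    ]]
[0.5289 0.1775 0.061 ]
{'location': [275.8, 3.3], 'confidence': 0.91}
```

```bash
python3 -m inch '[[0,4,0,0,0,0,8.5],[0,4,0,0,0,0,8.5],[-4,4,0,0,0,0,8.5],[-4,0.5,0,0,0,0,8.5],[-4,0,0,0,0,0,8.5]]'; python3 -m inch '[[-4,0,0,0,0,0,8.5],[-4,0,2,0,0,0,8.5],[-3,0,3,0,0,0,8.5],[-2,0,3,0,0,0,8.5],[0,0,0,0,0,0,8.5]]'; python3 -m inch '[[0,0,0,0,0,0,8.5],[0,0,0,0,0,0,8.5]]'
python3 - <<'E'
from h import *
s=get_state();print(s['tcp_pos'],s['joint_pos'],s['wrist_force']);p=vision.read_camera('wrist');save(p,'w1')
for l in ['gauge','dial_centre','pointer_tip','index_mark','gauge_grip']:
  f=silhouettes if l=='gauge' else tip_of
  for m in f(p,l):
    o,d=wray(p,s,*m['location']);X=o+d*(.577-o[0])/d[0];print(l,m['location'],m['confidence'],X)
E
```

```text
clock: 2.85
tcp_pos: [0.6966, -0.1162, 0.2298]
orientation: [-0.0, 0.707, 0.708, -0.0]
wrist_force: [0.4, -0.5, -0.2]
finger_gap: 0.0847
clock: 3.35
tcp_pos: [0.6923, -0.2477, 0.1451]
orientation: [-0.004, 0.709, 0.706, -0.002]
wrist_force: [-0.6, 0.4, -0.9]
finger_gap: 0.0849
clock: 3.55
tcp_pos: [0.6963, -0.2446, 0.1532]
orientation: [0.001, 0.707, 0.707, 0.001]
wrist_force: [-0.1, -0.3, 0.9]
finger_gap: 0.085
[ 0.69630007 -0.24459033  0.15317716] [-4.46574983e-01  6.69864007e-01  4.23909251e-01  1.32255235e+00
  3.78409590e-04  1.12316540e+00] [-0.14336757 -0.33219964  0.91883948]
gauge [94.1, 122.2] 0.79 [ 0.577      -0.16312961  0.1602768 ]
gauge [83.7, 323.2] 0.78 [ 0.577      -0.25613818  0.20676064]
gauge [17.3, 81.1] 0.72 [ 0.577      -0.13949272  0.21140347]
dial_centre [110.8, 350.4] 0.72 [ 0.577      -0.28412608  0.19731   ]
pointer_tip [153.5, 109.8] 0.57 [ 0.577      -0.16145254  0.09299431]
index_mark [140.6, 304.9] 0.78 [ 0.577      -0.28183734  0.15436281]
index_mark [150.1, 90.2] 0.68 [ 0.577      -0.14716395  0.09642029]
gauge_grip [10.2, 137.7] 0.87 [ 0.577      -0.16150624  0.2176488 ]
```

View pics/w1.png

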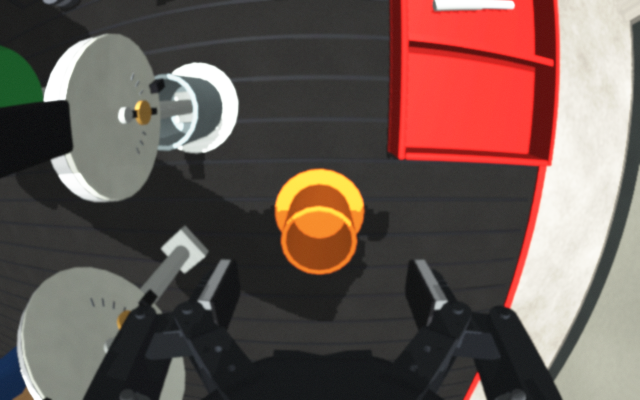

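Run:
```python
from h import *
s=get_state();p=vision.read_camera('wrist')
# rectify dial plane x=0.577: grid y -0.22..-0.11, z 0.08..0.20 ; viewed facing the dial (y to right)
T=np.linalg.inv(Ttool(s)@p['tool_from_camera']);M=p['mtx']
S=5000;ys=np.arange(-.22,-.11,1/S);zs=np.arange(.195,.075,-1/S)
Y,Z=np.meshgrid(ys,zs);X=np.stack([np.full_like(Y,.577),Y,Z,np.ones_like(Y)],-1)@T.T
rho=np.hypot(X[...,0],X[...,1]);th=np.arctan2(rho,-X[...,2])
u=M[0,2]+M[0,0]*th*X[...,0]/rho; v=M[1,2]-M[0,0]*th*X[...,1]/rho
im=cv2.remap(p['pixels'],u.astype('f4'),v.astype('f4'),cv2.INTER_CUBIC)
save({'pixels':im},'rect1');print(im.shape)
```

```text
(600, 550, 3)
```

View pics/rect1.png

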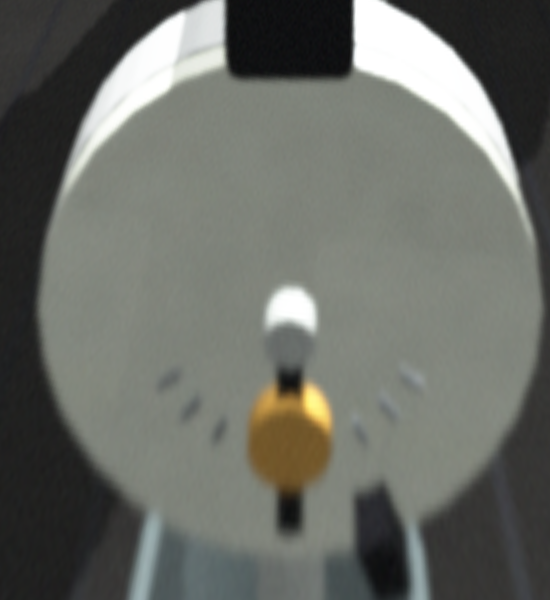

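Run:
```python
from h import *
s=get_state();p=vision.read_camera('wrist')
T=np.linalg.inv(Ttool(s)@p['tool_from_camera']);M=p['mtx']
def pr(W):
    X=np.c_[W,np.ones(len(W))]@T.T
    rho=np.hypot(X[:,0],X[:,1]);th=np.arctan2(rho,-X[:,2])
    return np.c_[M[0,2]+M[0,0]*th*X[:,0]/rho,M[1,2]-M[0,0]*th*X[:,1]/rho]
k=8;u0,v0=95,60
im=cv2.resize(p['pixels'][v0:v0+75,u0:u0+90],None,fx=k,fy=k,interpolation=cv2.INTER_CUBIC)
c=np.array([.577,-.162,.1328])
print(pr(c[None]))
for phi,col in [(.36,(255,0,0)),(.40,(0,255,0)),(.44,(0,0,255))]:
    e=np.array([0,np.sin(phi),-np.cos(phi)]);t=np.array([0,np.cos(phi),np.sin(phi)]);n=np.array([1,0,0])
    for h in (0,.006):
        q=pr(np.array([c+e*r+t*a+n*h for r,a in [(.038,-.0035),(.038,.0035),(.049,.0035),(.049,-.0035)]]))
        cv2.polylines(im,[np.round(((q-[u0,v0])+.5)*k-.5).astype(int)],True,col,1)
save({'pixels':im},'tab1')
```

```text
[[121.89937948 114.93860074]]
```

View pics/tab1.png

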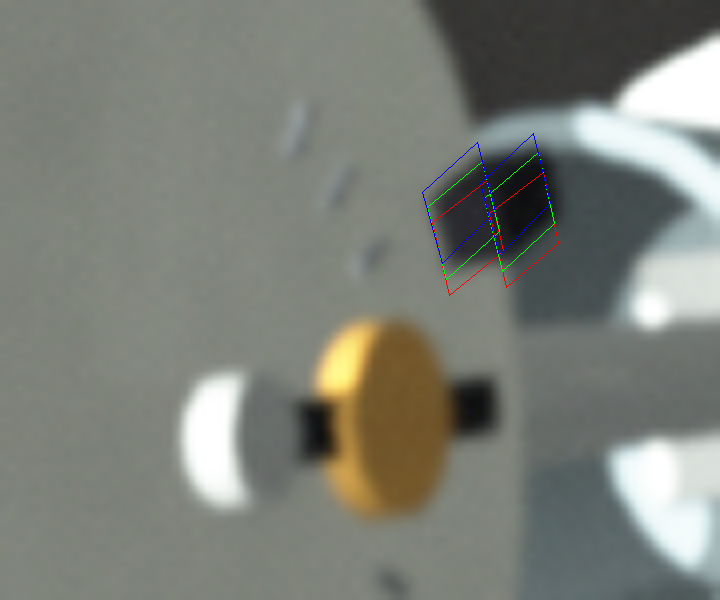

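```bash
python3 -m inch '[[0,0,-4,0,0,0,8.5],[0,0,-4.5,0,0,0,8.5],[0,0,-4.5,0,0,0,8.5],[2,-3,-4,0,0,0,8.5],[3,-4,0,0,0,0,8.5]]'; python3 -m inch '[[3,-4,0,0,0,0,8.5],[0,-2,0,0,0,-8,8.5],[0,0,0,0,0,-8,8.5],[0,0,0,0,0,-8,8.5],[0,0,0,0,0,-8,8.5]]'; python3 -m inch '[[0,0,0,0,0,-8,8.5],[0,0,0,0,0,-8,8.5],[0,0,0,0,0,-8,8.5],[0,0,0,0,0,-8,8.5],[0,0,0,0,0,-8,8.5]]';python3 -m inch '[[0,0,0,0,0,-8,8.5],[0,0,0,0,0,-8,8.5],[0,0,0,0,0,-2,8.5],[0,0,0,0,0,0,8.5],[0,0,0,0,0,0,8.5]]'
python3 - <<'E'
from h import *
np.set_printoptions(precision=4,suppress=True)
s=get_state();print(s['tcp_pos'],s['joint_pos'],Ttool(s)[:3,:3]);
a=vision.read_camera('scene');b=vision.read_camera('side');w_=vision.read_camera('wrist');save(a,'s2');save(b,'d2');save(w_,'w2')
for n,p in (('a',a),('b',b)):
  for m in tip_of(p,'gauge_grip'): print(n,m)
for m in tip_of(w_,'gauge_grip'):
  o,d=wray(w_,s,*m['location']);print(m,o+d*(.214-o[2])/d[2])
E
```

```text
clock: 4.45
tcp_pos: [0.6314, -0.1994, 0.3234]
orientation: [0.006, 0.708, 0.707, 0.002]
wrist_force: [2.2, -0.7, 2.6]
finger_gap: 0.0849
clock: 4.95
tcp_pos: [0.5672, -0.1665, 0.3191]
orientation: [0.001, 0.482, 0.876, 0.0]
wrist_force: [-0.2, 0.1, -0.2]
finger_gap: 0.0848
clock: 5.45
tcp_pos: [0.5675, -0.1667, 0.3187]
orientation: [0.0, 0.154, 0.988, -0.0]
wrist_force: [-0.2, -0.2, -0.5]
finger_gap: 0.0854
clock: 5.95
tcp_pos: [0.5675, -0.1667, 0.3186]
orientation: [0.0, 0.0, 1.0, -0.0]
wrist_force: [0.0, -0.2, -0.2]
finger_gap: 0.0847
[ 0.5675 -0.1667  0.3186] [-0.4215  0.3431  0.2997  1.5272  0.     -0.4205] [[-1.      0.001   0.0002]
 [ 0.001   1.     -0.0001]
 [-0.0002 -0.0001 -1.    ]]
a {'location': [272.9, 221.1], 'confidence': 0.95}
a {'location': [233.1, 169.8], 'confidence': 0.7}
a {'location': [366.8, 161.1], 'confidence': 0.7}
a {'location': [174.0, 248.5], 'confidence': 0.55}
b {'location': [378.0, 263.3], 'confidence': 0.88}
b {'location': [357.2, 214.5], 'confidence': 0.8}
b {'location': [282.6, 221.6], 'confidence': 0.67}
{'location': [112.3, 192.0], 'confidence': 0.85} [ 0.5598 -0.3743  0.214 ]
{'location': [328.3, 202.4], 'confidence': 0.73} [ 0.5707 -0.1613  0.214 ]
{'location': [372.2, 28.1], 'confidence': 0.69} [ 0.4262 -0.1271  0.214 ]
```

View pics/w2.png

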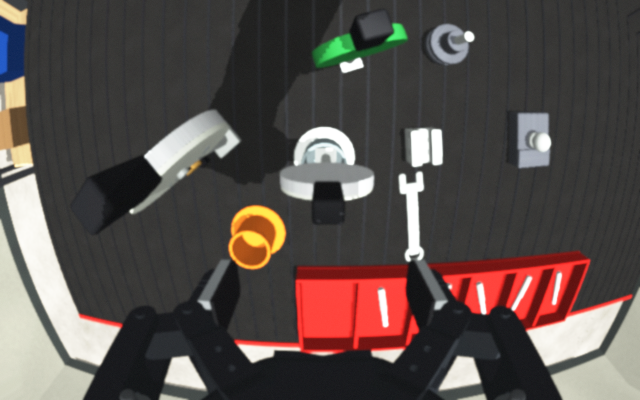

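View pics/s2.png

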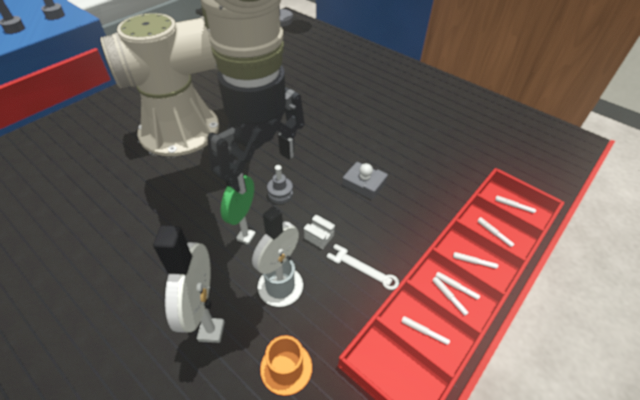

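```bash
python3 -m inch '[[0,0.2,4,0,0,0,8.5],[0,0,4,0,0,0,8.5],[0,0,2.5,0,0,0,8.5],[0,0,1.7,0,0,0,8.5],[0,0,0,0,0,0,8.5]]'; python3 -m inch '[[0,0,0,0,0,0,8.5],[0,0,0,0,0,0,5],[0,0,0,0,0,0,2.4],[0,0,0,0,0,0,2.4],[0,0,0,0,0,0,2.2]]' 50
python3 -m inch '[[0,0,0,0,0,0,2],[0,0,0,0,0,0,2],[0,0,0,0,0,0,2]]' 60
python3 - <<'E'
from h import *
s=get_state();print(s['tcp_pos'],s['wrist_force'],s['ft_torque'],s['finger_gap'])
a=vision.read_camera('scene');save({'pixels':cv2.resize(a['pixels'][120:330,180:420],None,fx=3,fy=3)},'s3')
E
```

```text
clock: 6.75
tcp_pos: [0.5658, -0.164, 0.1935]
orientation: [-0.002, 0.0, 1.0, 0.001]
wrist_force: [0.6, 0.3, 0.7]
finger_gap: 0.0852
clock: 7.25
tcp_pos: [0.5678, -0.1649, 0.1971]
orientation: [0.001, -0.0, 1.0, -0.0]
wrist_force: [-0.4, 0.3, -0.0]
finger_gap: 0.0275
clock: 7.55
tcp_pos: [0.5679, -0.1647, 0.1972]
orientation: [0.001, -0.0, 1.0, -0.0]
wrist_force: [-0.1, 1.3, 4.6]
finger_gap: 0.0251
[ 0.56793396 -0.16474025  0.1971553 ] [-0.05804051  1.28780048  4.55393796] [0.3951191  0.04062737 0.01595843] 0.025135526832692393
```

View pics/s3.png

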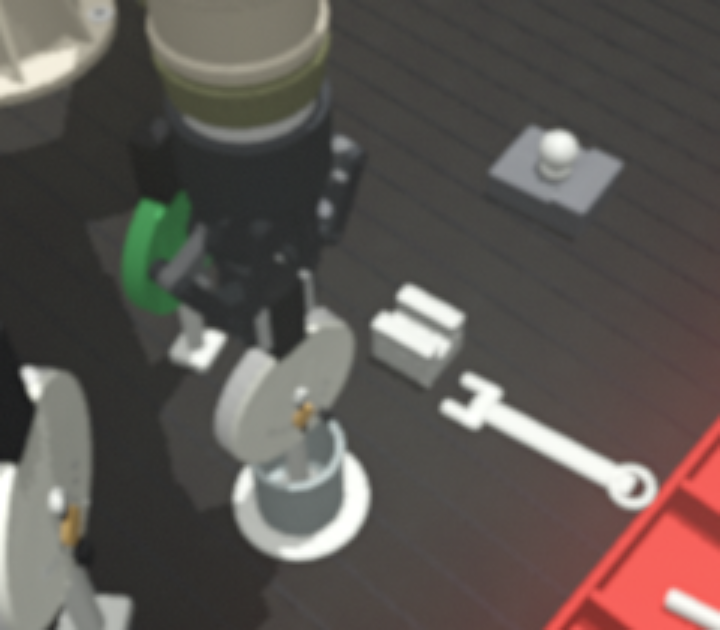

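```bash
python3 -m inch '[[0,0,-0.5,0,0,0,2],[0,0,-1.5,0,0,0,2],[0,0,-2.5,0,0,0,2],[0,0,-3,0,0,0,2],[0,0,-3,0,0,0,2]]'; python3 -m inch '[[0,0,-3,0,0,0,2],[0,0,-3,0,0,0,2],[0,0,-3,0,0,0,2],[0,0,-2,0,0,0,2],[0,0,-1,0,0,0,2]]'
python3 -m inch '[[0,0,0,0,0,0,2],[0,0,0,0,0,0,2],[0,0,0,0,0,0,2],[0,0,0,0,0,0,2],[0,0,0,0,0,0,2]]'
python3 - <<'E'
from h import *
s=get_state();print(s['tcp_pos'],s['orientation'],s['wrist_force'],s['ft_torque'],s['finger_gap'])
a=vision.read_camera('scene');b=vision.read_camera('side');save(a,'s4');save(b,'d4')
np.save('s4',a,allow_pickle=True)
for l in ['gauge_grip','dial_centre','pointer_tip','index_mark','gauge_foot']:
  for n,p in (('a',a),('b',b)):
    for m in tip_of(p,l)[:3]: print(l,n,m)
u,v=[int(x) for x in tip_of(a,'dial_centre')[0]['location']]
save({'pixels':cv2.resize(a['pixels'][v-45:v+45,u-45:u+45],None,fx=6,fy=6,interpolation=2)},'s4c');print(u,v)
E
```

```text
clock: 8.1
tcp_pos: [0.5667, -0.1647, 0.3011]
orientation: [-0.002, 0.0, 1.0, 0.0]
wrist_force: [0.5, -0.3, -3.6]
finger_gap: 0.0255
clock: 8.6
tcp_pos: [0.5675, -0.1651, 0.4228]
orientation: [0.0, 0.0, 1.0, -0.0]
wrist_force: [0.7, 0.5, -3.8]
finger_gap: 0.0252
clock: 9.1
tcp_pos: [0.5673, -0.1647, 0.4208]
orientation: [-0.001, 0.0, 1.0, 0.0]
wrist_force: [0.4, -0.1, -2.7]
finger_gap: 0.0254
[ 0.56728322 -0.16471778  0.42080732] [-5.72872271e-04  3.57261386e-06  9.99999812e-01  2.17679971e-04] [ 0.3538861  -0.09210525 -2.66969317] [-0.04603453 -0.00713088  0.04122056] 0.025426236835669715
gauge_grip a {'location': [231.8, 172.4], 'confidence': 0.84}
gauge_grip a {'location': [257.9, 112.7], 'confidence': 0.76}
gauge_grip b {'location': [282.3, 222.7], 'confidence': 0.73}
gauge_grip b {'location': [368.0, 121.3], 'confidence': 0.6}
dial_centre a {'location': [198.9, 287.6], 'confidence': 0.89}
dial_centre a {'location': [231.9, 196.3], 'confidence': 0.74}
dial_centre a {'location': [270.4, 161.2], 'confidence': 0.7}
dial_centre b {'location': [365.6, 157.3], 'confidence': 0.82}
dial_centre b {'location': [375.6, 288.7], 'confidence': 0.59}
dial_centre b {'location': [277.9, 246.4], 'confidence': 0.57}
pointer_tip a {'location': [270.1, 180.8], 'confidence': 0.53}
pointer_tip a {'location': [206.8, 300.7], 'confidence': 0.45}
index_mark a {'location': [208.8, 301.9], 'confidence': 0.55}
index_mark a {'location': [280.2, 173.2], 'confidence': 0.48}
gauge_foot a {'location': [269.3, 217.8], 'confidence': 0.9}
gauge_foot a {'location': [244.2, 235.4], 'confidence': 0.74}
gauge_foot a {'location': [212.4, 328.2], 'confidence': 0.71}
gauge_foot b {'location': [365.2, 337.4], 'confidence': 0.91}
gauge_foot b {'location': [356.9, 210.0], 'confidence': 0.77}
gauge_foot b {'location': [291.2, 273.3], 'confidence': 0.62}
198 287
```

View pics/s4.png

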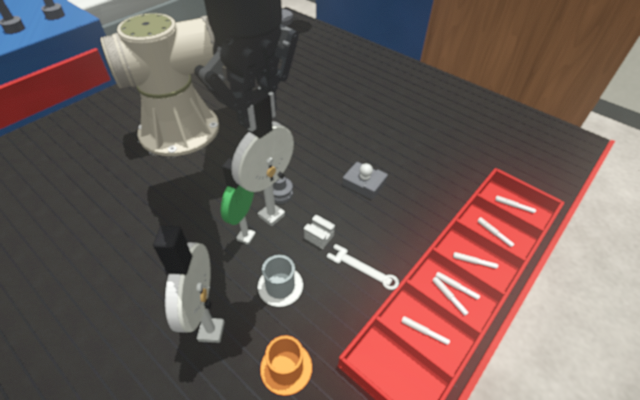

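View pics/s4c.png

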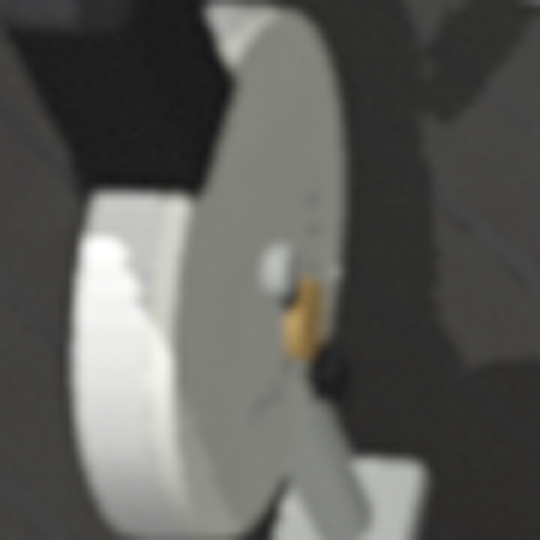

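```bash
cat >> h.py <<'E'
def facefit(p,uv,box=40):
    ms=[m for m in silhouettes(p,'gauge') if np.hypot(*(np.array(m['location'])-uv))<box]
    m=ms[0]['mask'];px=p['pixels'].astype(float);br=px.min(2)>90
    rc=np.argwhere(m&(p['depth']>0)&br);P=np.array([w(p,c,r,p['depth'][r,c]) for r,c in rc])
    rng=np.random.default_rng(0);b=None
    for _ in range(800):
        q=P[rng.choice(len(P),3,False)];n=np.cross(q[1]-q[0],q[2]-q[0]);n/=np.linalg.norm(n)+1e-12
        k=abs((P-q[0])@n)<.0015
        if abs(n[0])>.8 and (b is None or k.sum()>b[0]): b=(k.sum(),k)
    Q=P[b[1]];c=Q.mean(0);n=np.linalg.svd(Q-c)[2][2];n*=np.sign(n[0]);return c,n,len(P),len(Q),Q
def rect(p,x0,yc,zc,half=.06,S=5000):
    ys=np.arange(yc-half,yc+half,1/S);zs=np.arange(zc+half,zc-half,-1/S)
    Y,Z=np.meshgrid(ys,zs);T=np.linalg.inv(p['T']);M=p['mtx']
    X=np.stack([np.full_like(Y,x0),Y,Z,np.ones_like(Y)],-1)@T.T
    u=M[0,2]+M[0,0]*X[...,0]/-X[...,2];v=M[1,2]+M[1,1]*X[...,1]/X[...,2]
    return cv2.remap(p['pixels'],u.astype('f4'),v.astype('f4'),cv2.INTER_CUBIC)
E
python3 - <<'E'
from h import *
np.set_printoptions(precision=4,suppress=True)
a=vision.read_camera('scene')
c,n,N,K,Q=facefit(a,(266,165));print(c,n,N,K,Q.min(0),Q.max(0))
yc=(Q[:,1].min()+Q[:,1].max())/2;zc=(Q[:,2].min()+Q[:,2].max())/2;print(yc,zc)
im=rect(a,c[0],-.165,.36);save({'pixels':im},'r4')
E
```

```text
[ 0.5768 -0.1676  0.3591] [ 0.9999 -0.0021 -0.0111] 3199 2285 [ 0.5736 -0.2138  0.2325] [ 0.5789 -0.1169  0.4147]
-0.16534076026246644 0.323641865492173
```

View pics/r4.png

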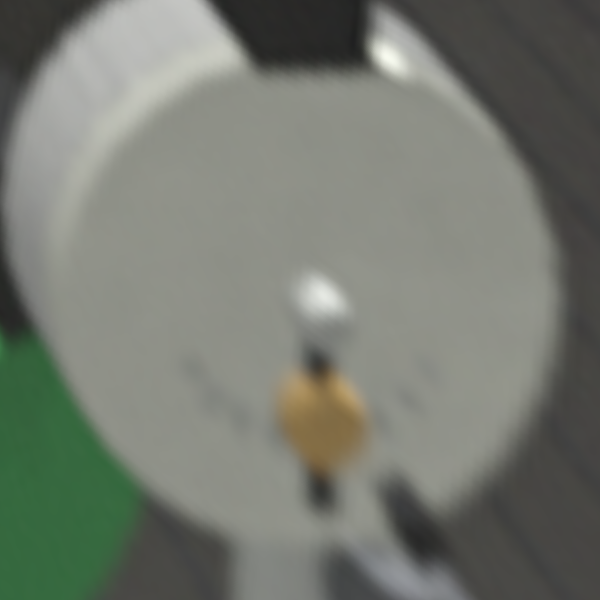

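Run:
```python
from h import *
from scipy.optimize import least_squares
np.set_printoptions(precision=4,suppress=True)
s=get_state();ps={n:vision.read_camera(n) for n in ('scene','side','wrist')}
L={}
for n,p in ps.items():
    for m in tip_of(p,'stud_top')[:2]: print(n,m); L.setdefault(n,m['location'])
    if n=='wrist':
        save(p,'w5')
        o,d=wray(p,s,*L[n]);print(o+d*(.061-o[2])/d[2]);continue
    for m in silhouettes(p,'stud_block')[:1]:
        rc=np.argwhere(m['mask']&(p['depth']>0));P=np.array([w(p,c,r,p['depth'][r,c]) for r,c in rc])
        B=P[P[:,2]<.04];print(n,'block top z',np.percentile(B[:,2],[5,25,50,75,95]),P[:,2].max(),B.min(0),B.max(0))
        t=w(p,*L[n],k=1) ;print('top',t)
        Q=P[(P[:,2]>.036)];print(len(Q),Q.min(0),Q.max(0))
        r=least_squares(lambda c:np.linalg.norm(Q-c,axis=1)-.016,[.527,.192,.045],loss='soft_l1',f_scale=.001);print('ball',r.x,r.x[2]+.016,np.abs(r.fun).mean())
    save({'pixels':cv2.resize(p['pixels'][int(L[n][1])-30:int(L[n][1])+40,int(L[n][0])-40:int(L[n][0])+40],None,fx=6,fy=6,interpolation=2)},n+'st')
print(tri(ps['scene'],L['scene'],ps['side'],L['side']))
```

```text
scene {'location': [366.9, 161.3], 'confidence': 0.71}
scene {'location': [271.4, 181.5], 'confidence': 0.55}
scene block top z [0.0044 0.0202 0.0274 0.0312 0.0338] 0.06412614074397616 [ 0.4804  0.142  -0.0016] [0.5731 0.2456 0.0371]
top [0.4827 0.2552 0.0001]
130 [0.5122 0.1471 0.0361] [0.5726 0.1919 0.0641]
ball [0.5246 0.183  0.0475] 0.0634507638077278 0.0015682220121057376
side {'location': [293.1, 155.1], 'confidence': 0.58}
side block top z [0.0044 0.0205 0.0273 0.0303 0.034 ] 0.06511564028326045 [ 0.4783  0.1416 -0.0025] [0.5744 0.2207 0.0395]
top [ 0.5399  0.274  -0.0012]
97 [0.5119 0.1619 0.0367] [0.5645 0.1911 0.0651]
ball [0.5267 0.1836 0.0479] 0.0638841865991417 0.0014212560982160038
wrist {'location': [512.1, 134.5], 'confidence': 0.94}
[0.5272 0.1865 0.061 ]
(array([0.5228, 0.1887, 0.0752]), np.float64(0.003577451429570276))
```

View pics/w5.png

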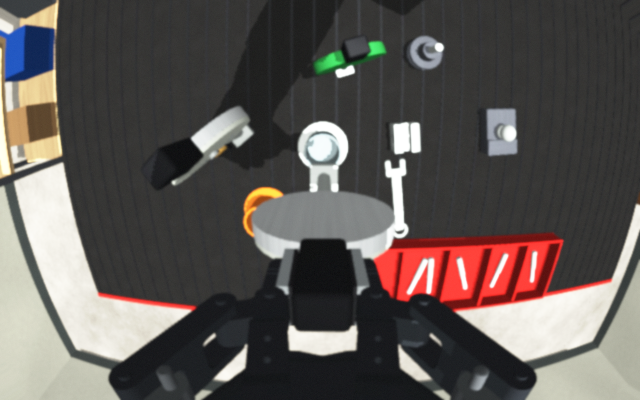

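View pics/scenest.png

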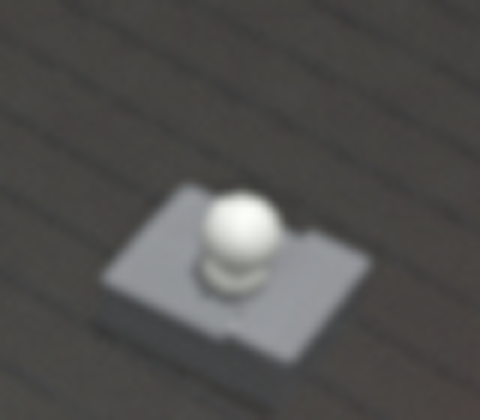

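Run:
```python
from h import *
np.set_printoptions(precision=4,suppress=True)
a=vision.read_camera('scene');b=vision.read_camera('side')
def ball(p,u0,v0):
    g=p['pixels'][v0-15:v0+15,u0-15:u0+15].astype(float).min(2)
    m=(g>150).astype('u1');n,l,st,ce=cv2.connectedComponentsWithStats(m);i=1+np.argmax(st[1:,4]);print(st[i]);return ce[i]+[u0-15,v0-15]
ca=ball(a,366,169);cb=ball(b,294,162);print(ca,cb);print(tri(a,ca,b,cb))
for p,c in((a,ca),(b,cb)):
    d=[np.round(w(p,c[0],c[1]),4)]; o,r=ray(p,*c);r/=np.linalg.norm(r); print('surf+16mm',d[0]+r*.016)
    print('plane z=.045',o+r*(.046-o[2])/r[2])
```

```text
[  8   9  15  11 118]
[  0  11  30  19 268]
[365.8136 168.3983] [294.8731 166.3993]
(array([0.5227, 0.1853, 0.0444]), np.float64(0.010322478372960865))
surf+16mm [0.5235 0.1865 0.051 ]
plane z=.045 [0.5209 0.1908 0.046 ]
surf+16mm [0.5233 0.1814 0.0411]
plane z=.045 [0.5222 0.1764 0.046 ]
```

View pics/sidest.png

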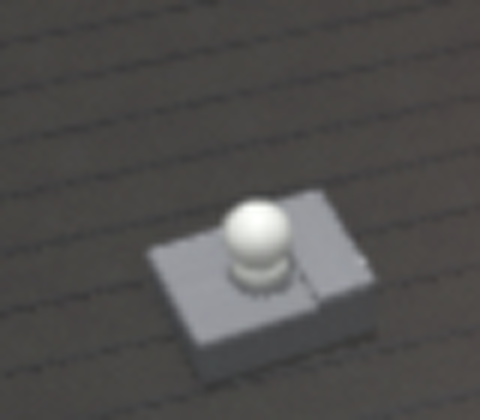

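Run:
```python
from h import *
np.set_printoptions(precision=4,suppress=True)
a=vision.read_camera('scene');b=vision.read_camera('side')
ca,cb=(365.75,168.8),(295.4,163.2)
print(tri(a,ca,b,cb))
for p,c in((a,ca),(b,cb)):
    o,r=ray(p,*c);r/=np.linalg.norm(r); print('surf+16mm',w(p,*c,k=2)+r*.016,'plane',o+r*(.047-o[2])/r[2])
```

```text
(array([0.5255, 0.1827, 0.0526]), np.float64(0.0015424691986946828))
surf+16mm [0.5233 0.1868 0.0491] plane [0.5222 0.1886 0.047 ]
surf+16mm [0.5264 0.1859 0.0484] plane [0.5268 0.1874 0.047 ]
```

```bash
python3 -m inch '[[0,1.5,0,0,0,0,2],[0.5,3.5,0,0,0,0,2],[0.5,4.2,0,0,0,0,2],[0.6,4.5,0,0,0,0,2],[0.6,4.5,0,0,0,0,2]]'; python3 -m inch '[[0.6,4.5,0,0,0,0,2],[0.6,4.5,0,0,0,0,2],[0.6,3.5,1,0,0,0,2],[0,2.5,2,0,0,0,2],[0,1.5,2.5,0,0,0,2]]'
python3 -m inch '[[0,0.5,2.5,0,0,0,2],[0,0,2.5,0,0,0,2],[0,0,1.5,0,0,0,2],[0,0,1,0,0,0,2],[0,0,0,0,0,0,2]]'
python3 -m inch '[[0,0,0,0,0,0,2],[0,0,0,0,0,0,2],[0,0,0,0,0,0,2],[0,0,0,0,0,0,2],[0,0,0,0,0,0,2]]'
python3 - <<'E'
from h import *
np.set_printoptions(precision=4,suppress=True)
s=get_state();print(s['tcp_pos'],s['orientation'],s['wrist_force'],s['ft_torque'],s['finger_gap'])
a=vision.read_camera('scene');b=vision.read_camera('side');c=vision.read_camera('wrist');save(c,'w6')
for p,n in((a,'s6'),(b,'d6')):
    X=[.525,.187,.11];u,v=proj(p,X).astype(int);print(n,u,v)
    save({'pixels':cv2.resize(p['pixels'][v-70:v+50,u-60:u+60],None,fx=5,fy=5,interpolation=2)},n+'c')
    for l in['gauge_foot','stud_top','gauge_grip','dial_centre']:
        for m in tip_of(p,l):
            if np.hypot(*(np.array(m['location'])-(u,v)))<70: print(n,l,m)
E
```

```text
clock: 10.95
tcp_pos: [0.5447, 0.0195, 0.4216]
orientation: [0.0, 0.0, 1.0, 0.0]
wrist_force: [2.0, 0.0, -3.2]
finger_gap: 0.0253
clock: 11.45
tcp_pos: [0.5269, 0.1855, 0.367]
orientation: [0.001, -0.002, 1.0, 0.001]
wrist_force: [-0.4, -0.5, -3.8]
finger_gap: 0.025
clock: 11.95
tcp_pos: [0.5264, 0.1876, 0.2902]
orientation: [-0.001, -0.0, 1.0, -0.0]
wrist_force: [0.5, -0.1, -3.9]
finger_gap: 0.0254
clock: 12.45
tcp_pos: [0.5277, 0.1872, 0.2918]
orientation: [0.0, 0.0, 1.0, 0.0]
wrist_force: [-0.2, 0.5, -4.0]
finger_gap: 0.0257
[0.5277 0.1872 0.2918] [0.0004 0.0001 1.     0.0001] [-0.1717  0.5227 -4.0461] [-0.0086  0.0045 -0.0021] 0.025728274174268106
s6 369 150
s6 gauge_foot {'location': [368.1, 154.1], 'confidence': 0.62}
s6 stud_top {'location': [366.3, 161.9], 'confidence': 0.57}
s6 dial_centre {'location': [379.7, 110.7], 'confidence': 0.7}
d6 293 146
d6 gauge_foot {'location': [294.2, 147.2], 'confidence': 0.74}
d6 stud_top {'location': [293.9, 159.7], 'confidence': 0.95}
d6 stud_top {'location': [297.2, 147.3], 'confidence': 0.45}
d6 gauge_grip {'location': [288.0, 82.0], 'confidence': 0.88}
```

View pics/s6c.png

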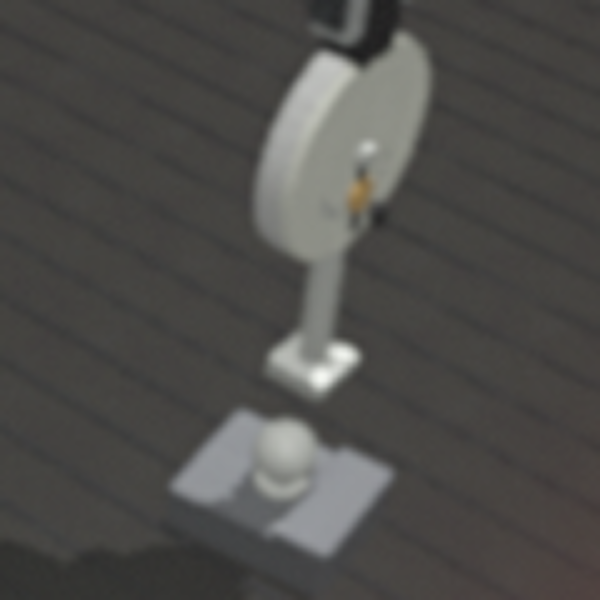

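View pics/d6c.png

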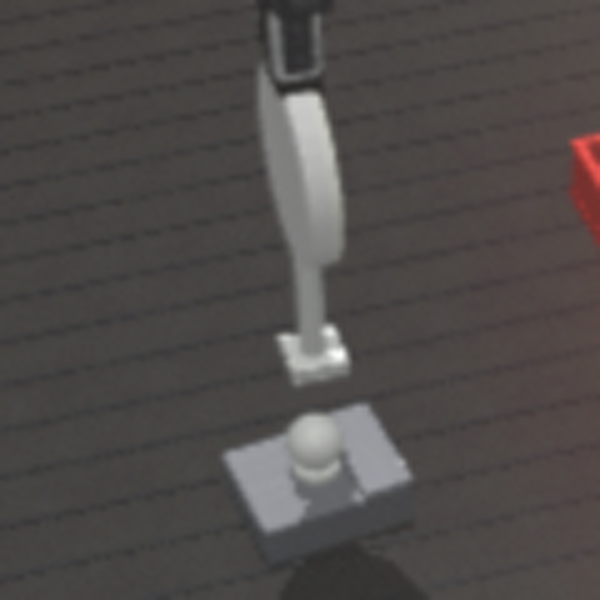

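View pics/w6.png

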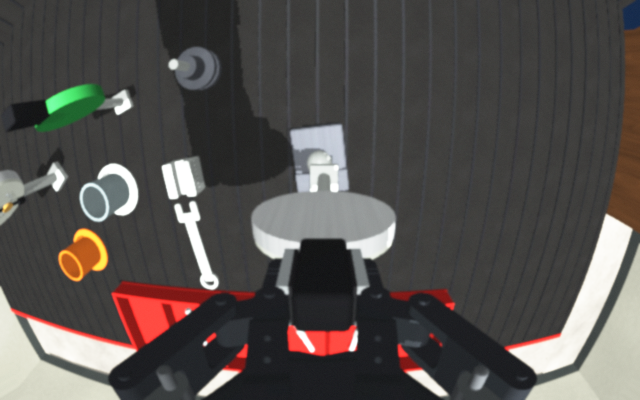

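Run:
```python
from h import *
np.set_printoptions(precision=4,suppress=True)
s=get_state();a=vision.read_camera('scene');b=vision.read_camera('side')
f=lambda x,u:u-60+(x+.5)/5-.5
g=lambda x,v:v-70+(x+.5)/5-.5
F=tri(a,(f(314,369),g(367,150)),b,(f(312,293),g(358,146)));B=tri(a,(f(285,369),g(448,150)),b,(f(314,293),g(441,146)));print(F,B)
for p in(a,b): print(proj(p,F[0]),proj(p,B[0]))
c,n,N,K,Q=facefit(a,(376,115),45);print(c,n,N,K)
```

```text
(array([0.5298, 0.1912, 0.1023]), np.float64(0.0003253727108813834)) (array([0.5253, 0.1825, 0.0509]), np.float64(0.0020538577858296822))
[371.3745 153.0648] [365.4442 169.5913]
[294.9793 147.1429] [295.2669 163.4542]
[0.5369 0.1832 0.229 ] [ 0.9999 -0.0028 -0.0128] 1179 698
```

Run:
```python
from h import *
np.set_printoptions(precision=4,suppress=True)
s=get_state();a=vision.read_camera('scene');b=vision.read_camera('side')
f=lambda x,u:u-60+(x+.5)/5-.5
g=lambda x,v:v-70+(x+.5)/5-.5
Xf=np.array([.5262,.1872,.1058])
for p,fo,ba in((a,(f(314,369),g(367,150)),(f(285,369),g(448,150))),(b,(f(312,293),g(358,146)),(f(314,293),g(441,146)))):
    bias=np.array(fo)-proj(p,Xf);print('bias',bias)
    for z in(.045,.048,.051):
        o,d=ray(p,*(np.array(ba)-bias));print(z,o+d*(z-o[2])/d[2])
# stud via least squares with pixel bias and unknown z
# depth in foot region
for p,fo in((a,(f(314,369),g(367,150))),(b,(f(312,293),g(358,146)))): print(w(p,*fo,k=1))
c=vision.read_camera('wrist');save({'pixels':cv2.resize(c['pixels'][110:210,270:380],None,fx=6,fy=6,interpolation=2)},'w6c')
for l in('stud_top','gauge_foot'):
  for m in tip_of(c,l)[:3]:
    o,d=wray(c,s,*m['location']);print(l,m,o+d*(.064-o[2])/d[2],o+d*(.101-o[2])/d[2])
```

```text
bias [2.1    0.8778]
0.045 [0.5159 0.188  0.045 ]
0.048 [0.5175 0.1854 0.048 ]
0.051 [0.5191 0.1828 0.051 ]
bias [ 1.0002 -0.1608]
0.045 [0.5237 0.1874 0.045 ]
0.048 [0.5231 0.1842 0.048 ]
0.051 [0.5224 0.1811 0.051 ]
[0.5347 0.1829 0.1112]
[0.5275 0.1804 0.1117]
stud_top {'location': [321.4, 165.7], 'confidence': 0.88} [0.526  0.1866 0.064 ] [0.5179 0.1867 0.101 ]
gauge_foot {'location': [125.5, 98.9], 'confidence': 0.85} [ 0.426  -0.0778  0.064 ] [ 0.4279 -0.0512  0.101 ]
gauge_foot {'location': [59.7, 175.5], 'confidence': 0.7} [ 0.5276 -0.2407  0.064 ] [ 0.5193 -0.1979  0.101 ]
```

View pics/w6c.png

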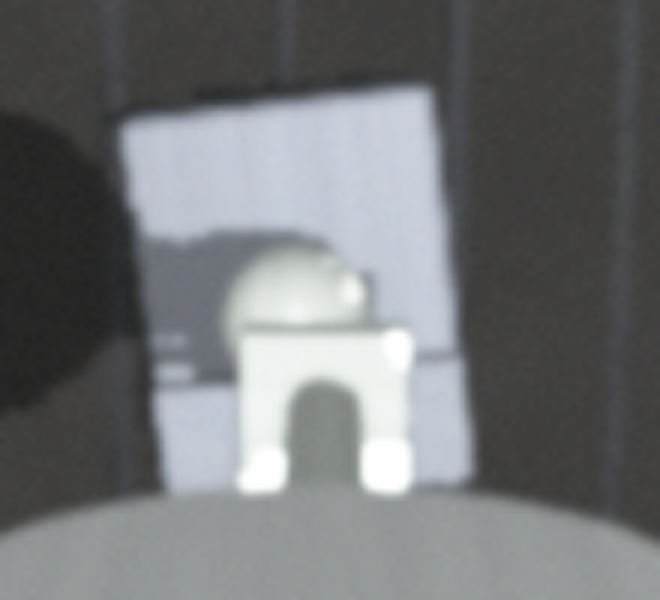

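Run:
```python
from h import *
np.set_printoptions(precision=4,suppress=True)
s=get_state();c=vision.read_camera('wrist')
for z in(.045,.048,.051):
    o,d=wray(c,s,319.2,163.1);print('ball',o+d*(z-o[2])/d[2])
o,d=wray(c,s,324.4,164.6);print('foot back',o+d*(.1108-o[2])/d[2],s['tcp_pos'])
```

```text
ball [0.5268 0.1837 0.045 ]
ball [0.5262 0.1837 0.048 ]
ball [0.5255 0.1837 0.051 ]
foot back [0.5145 0.1899 0.1108] [0.5275 0.1872 0.2914]
```

```bash
python3 -m inch '[[0.4,-0.5,0.8,0,0,0,2],[0,0,1,0,0,0,2],[0,0,0.8,0,0,0,2],[0,0,0.2,0,0,0,2],[0,0,0,0,0,0,2]]'
python3 -m inch '[[0,0,0,0,0,0,2],[0,0,0,0,0,0,2],[0,0,0,0,0,0,2],[0,0,0,0,0,0,2]]'
python3 - <<'E'
from h import *
np.set_printoptions(precision=4,suppress=True)
s=get_state();print(s['tcp_pos'],s['wrist_force'])
a=vision.read_camera('scene');b=vision.read_camera('side');c=vision.read_camera('wrist')
I=[]
for p,n in((a,'s7'),(b,'d7')):
    u,v=proj(p,[.525,.187,.07]).astype(int);print(n,u,v)
    I.append(cv2.resize(p['pixels'][v-25:v+25,u-25:u+25],None,fx=8,fy=8,interpolation=2))
save({'pixels':np.hstack(I)},'sd7')
save({'pixels':cv2.resize(c['pixels'][110:210,270:380],None,fx=6,fy=6,interpolation=2)},'w7c')
E
```

```text
clock: 13.95
tcp_pos: [0.5233, 0.1823, 0.2628]
orientation: [-0.001, -0.0, 1.0, -0.0]
wrist_force: [-1.2, -0.5, -4.4]
finger_gap: 0.0255
clock: 14.35
tcp_pos: [0.5237, 0.1822, 0.2637]
orientation: [0.0, 0.0, 1.0, 0.0]
wrist_force: [0.1, -0.2, -2.8]
finger_gap: 0.0255
[0.5237 0.1822 0.2637] [ 0.0722 -0.1517 -2.7986]
s7 367 162
d7 294 157
```

View pics/sd7.png

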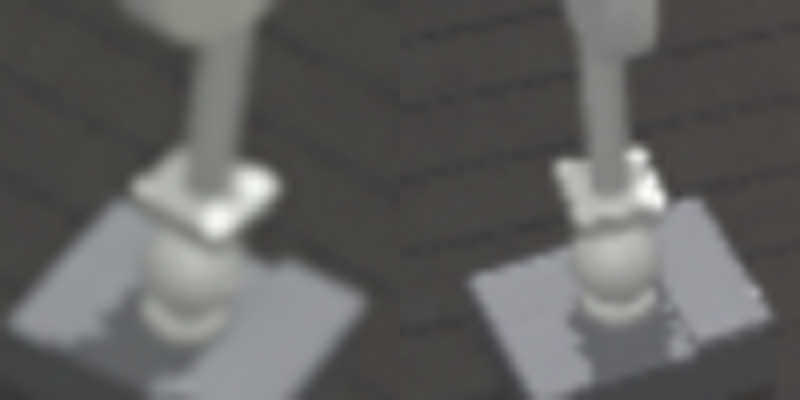

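View pics/w7c.png

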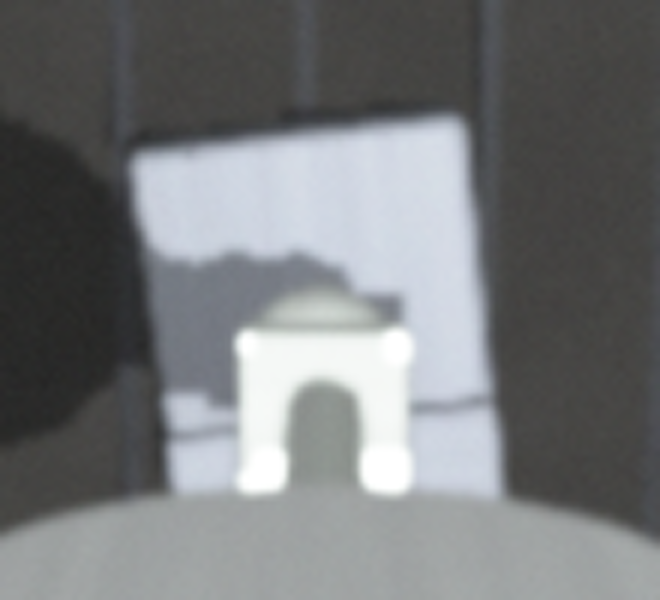

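```bash
python3 -m inch '[[0,-0.1,0.2,0,0,0,2],[0,0,0.1,0,0,0,2],[0,0,0,0,0,0,2],[0,0,0,0,0,0,2]]'
python3 -m inch '[[0,0,0.1,0,0,0,2],[0,0,0.1,0,0,0,2],[0,0,0,0,0,0,2],[0,0,0,0,0,0,2]]'
```

```text
clock: 14.9
tcp_pos: [0.5235, 0.1812, 0.2604]
orientation: [-0.0, 0.0, 1.0, -0.0]
wrist_force: [-0.2, -0.0, -3.4]
finger_gap: 0.0255
clock: 15.3
tcp_pos: [0.5235, 0.1812, 0.2584]
orientation: [0.0, -0.0, 1.0, -0.0]
wrist_force: [0.0, 0.5, -3.6]
finger_gap: 0.0253
```

```bash
python3 -m inch '[[0,0,0.1,0,0,0,2],[0,0,0,0,0,0,2],[0,0,0,0,0,0,2]]'
python3 -m inch '[[0,0,0.1,0,0,0,2],[0,0,0,0,0,0,2],[0,0,0,0,0,0,2]]'
python3 -m inch '[[0,0,0.1,0,0,0,2],[0,0,0,0,0,0,2],[0,0,0,0,0,0,2]]'
```

```text
clock: 15.6
tcp_pos: [0.5235, 0.1812, 0.2574]
orientation: [0.0, 0.0, 1.0, -0.0]
wrist_force: [0.1, -0.1, -3.3]
finger_gap: 0.0253
clock: 15.9
tcp_pos: [0.5235, 0.1812, 0.2564]
orientation: [0.0, -0.0, 1.0, -0.0]
wrist_force: [-0.3, 0.1, -2.5]
finger_gap: 0.0251
clock: 16.2
tcp_pos: [0.5235, 0.1812, 0.2554]
orientation: [-0.0, 0.0, 1.0, -0.0]
wrist_force: [0.5, 0.3, -3.1]
finger_gap: 0.0253
```

```bash
python3 -m inch '[[0,0,0.1,0,0,0,2],[0,0,0,0,0,0,2],[0,0,0,0,0,0,2]]'
python3 - <<'E'
from h import *
a=vision.read_camera('scene');b=vision.read_camera('side')
I=[]
for p in (a,b):
    u,v=proj(p,[.525,.187,.07]).astype(int)
    I.append(cv2.resize(p['pixels'][v-25:v+25,u-25:u+25],None,fx=8,fy=8,interpolation=2))
save({'pixels':np.hstack(I)},'sd8')
E
```

```text
clock: 16.5
tcp_pos: [0.5236, 0.1812, 0.2546]
orientation: [0.0, 0.0, 1.0, 0.0]
wrist_force: [0.5, -0.3, -2.2]
finger_gap: 0.0254
```

View pics/sd8.png

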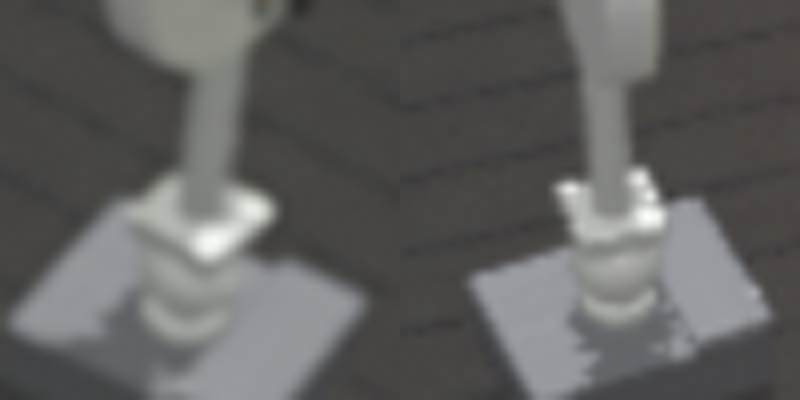

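```bash
python3 -m inch '[[0,0,0.05,0,0,0,2],[0,0,0,0,0,0,2],[0,0,0,0,0,0,2]]'; python3 -m inch '[[0,0,0.05,0,0,0,2],[0,0,0,0,0,0,2],[0,0,0,0,0,0,2]]'
```

```text
clock: 16.9
tcp_pos: [0.5237, 0.1812, 0.2544]
orientation: [0.0, -0.0, 1.0, 0.0]
wrist_force: [-0.2, 0.6, 1.5]
finger_gap: 0.0251
clock: 17.2
tcp_pos: [0.5238, 0.1813, 0.2544]
orientation: [0.001, -0.0, 1.0, 0.0]
wrist_force: [-0.8, -0.6, 5.8]
finger_gap: 0.0253
```

Run:
```python
from h import *
f=[]
for _ in range(6):
    vision.read_camera('side');f.append(get_state()['wrist_force'])
print(np.mean(f,0),np.std(f,0),get_state()['tcp_pos'],get_state()['ft_torque'])
```

```text
[-1.37902634 -0.17818443  5.53195674] [0.62645713 0.63883263 0.46872389] [0.52383169 0.18123112 0.25431652] [-0.06550436  0.46828256 -0.00207566]
```

```bash
python3 -m inch '[[0,0.667,0.009,2,0,0,2],[0,0.667,0.009,2,0,0,2],[0,0.667,0.007,2,0,0,2],[0,0.667,0.005,2,0,0,2],[0,0.667,0.003,2,0,0,2]]'
python3 -m inch '[[0,0,0,0,0,0,2],[0,0,0,0,0,0,2],[0,0,0,0,0,0,2]]'
```

```text
clock: 18.0
tcp_pos: [0.524, 0.2139, 0.2521]
orientation: [0.001, 0.0, 0.996, -0.089]
wrist_force: [-0.2, -3.1, 6.4]
finger_gap: 0.0256
clock: 18.3
tcp_pos: [0.5241, 0.2143, 0.2519]
orientation: [0.001, -0.0, 0.996, -0.088]
wrist_force: [-0.1, -0.3, 7.1]
finger_gap: 0.0254
```

```bash
python3 -m inch '[[0,0.667,-0.003,2,0,0,2],[0,0.667,-0.005,2,0,0,2],[0,0.667,-0.007,2,0,0,2],[0,0.667,-0.009,2,0,0,2],[0,0.667,-0.01,2,0,0,2]]'
python3 -m inch '[[0,0,0,0,0,0,2],[0,0,0,0,0,0,2],[0,0,0,0,0,0,2]]'
```

```text
clock: 18.8
tcp_pos: [0.5244, 0.2465, 0.2445]
orientation: [0.002, 0.0, 0.985, -0.175]
wrist_force: [1.3, -0.6, 6.6]
finger_gap: 0.025
clock: 19.1
tcp_pos: [0.5243, 0.2472, 0.2441]
orientation: [0.001, -0.0, 0.985, -0.174]
wrist_force: [0.5, 1.1, 6.1]
finger_gap: 0.0251
```

```bash
python3 -m inch '[[0,0.667,-0.01,2,0,0,2],[0,0.534,-0.01,1.6,0,0,2],[0,0,0,0,0,0,2],[0,0,0,0,0,0,2],[0,0,0,0,0,0,2]]'
python3 -m inch '[[0,0,0,0,0,0,2],[0,0,0,0,0,0,2],[0,0,0,0,0,0,2],[0,0,0,0,0,0,2],[0,0,0,0,0,0,2]]'
python3 -m inch '[[0,0,0,0,0,0,2],[0,0,0,0,0,0,2],[0,0,0,0,0,0,2],[0,0,0,0,0,0,2],[0,0,0,0,0,0,2]]'
cat > chk.py <<'E'
import sys
from h import *
np.set_printoptions(precision=4,suppress=True)
n=sys.argv[1]
s=get_state();T=Ttool(s);z=-T[:3,2];print('lean',np.arctan2(z[1],z[2]),'pitch',np.arctan2(z[0],z[2]),s['tcp_pos'],s['wrist_force'])
foot=s['tcp_pos']-z*.191;dc=foot+z*.13
a=vision.read_camera('scene');u,v=proj(a,dc).astype(int);print('dial',dc,u,v,'foot',foot)
save({'pixels':cv2.resize(a['pixels'][v-50:v+70,u-50:u+50],None,fx=5,fy=5,interpolation=2)},n)
c,nn,N,K,Q=facefit(a,(u,v),45);print('face',c,nn,N,K)
im=rect(a,c[0]-(nn[1]*(dc[1]-c[1])+nn[2]*(dc[2]-c[2]))/nn[0],dc[1],dc[2]);save({'pixels':im},n+'r')
for l in('dial_centre','pointer_tip','index_mark'):
    for m in tip_of(a,l):
        if np.hypot(*(np.array(m['location'])-(u,v)))<40:
            o,d=ray(a,*m['location']);X=o+d*(c[0]-o[0])/d[0];print(l,m,X,(X[1:]-dc[1:])*[5000,-5000]+300)
E
python3 chk.py c1
```

```text
clock: 19.6
tcp_pos: [0.5242, 0.2586, 0.2401]
orientation: [0.002, -0.0, 0.979, -0.206]
wrist_force: [0.2, -0.1, 8.7]
finger_gap: 0.0252
clock: 20.1
tcp_pos: [0.5242, 0.2585, 0.2401]
orientation: [0.002, -0.0, 0.979, -0.206]
wrist_force: [-0.1, 0.8, 8.6]
finger_gap: 0.0253
clock: 20.6
tcp_pos: [0.5242, 0.2585, 0.2401]
orientation: [0.002, -0.0, 0.979, -0.206]
wrist_force: [0.4, 1.4, 8.8]
finger_gap: 0.0253
lean 0.41415184014356576 pitch -0.0034103260997380967 [0.5242 0.2585 0.2401] [0.36   1.3575 8.8164]
dial [0.5244 0.234  0.1843] 384 115 foot [0.5248 0.1817 0.0653]
face [0.5337 0.2261 0.1805] [ 0.9999 -0.0026 -0.0139] 1159 601
dial_centre {'location': [390.0, 116.6], 'confidence': 0.88} [0.5337 0.2427 0.1812] [343.4467 315.3739]
pointer_tip {'location': [385.8, 131.2], 'confidence': 0.45} [0.5337 0.2352 0.1434] [305.946  504.2341]
```

View pics/c1.png

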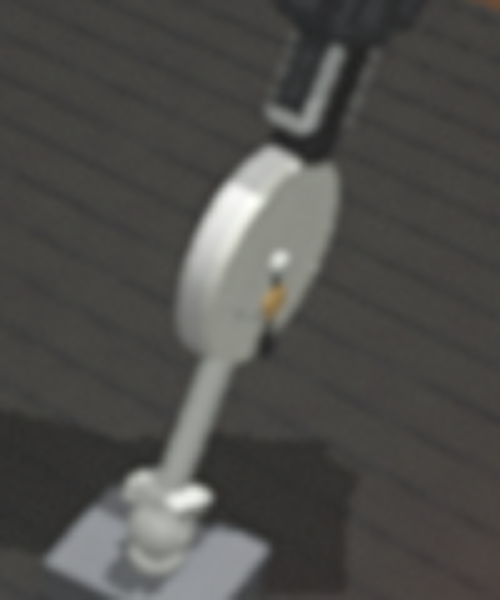

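View pics/c1r.png

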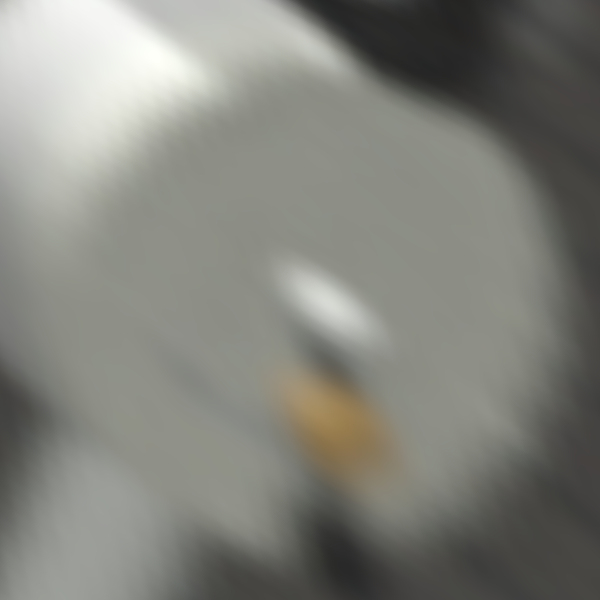

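Run:
```python
from h import *
from scipy.optimize import minimize
np.set_printoptions(precision=4,suppress=True)
p=vision.read_camera('wrist');M=p['mtx'];tc=p['tool_from_camera']
s={'tcp_pos':np.array([.6963,-.24459,.15318]),'orientation':np.array([.001,.707,.707,.001])}
s['orientation']/=np.linalg.norm(s['orientation'])
img=cv2.cvtColor(cv2.imread('pics/w1.png'),cv2.COLOR_BGR2RGB)
T=np.linalg.inv(Ttool(s)@tc)
def pr(W):
    X=np.c_[W,np.ones(len(W))]@T.T
    rho=np.hypot(X[:,0],X[:,1]);th=np.arctan2(rho,-X[:,2])
    return np.c_[M[0,2]+M[0,0]*th*X[:,0]/rho,M[1,2]-M[0,0]*th*X[:,1]/rho]
k=8
for cz in (.1328,.134):
  c=np.array([.577,-.1619,cz])
  u0,v0,W,H=138,70,34,36
  g=img[v0:v0+H,u0:u0+W].astype(float).max(2)
  def render(phi,h,r0=.038,sh=(0,0)):
    e=np.array([0,np.sin(phi),-np.cos(phi)]);t=np.array([0,np.cos(phi),np.sin(phi)])
    q=pr(np.array([c+e*(r0+r)+t*a+[hh,0,0] for hh in(0,h) for r,a in[(0,-.0035),(0,.0035),(.011,.0035),(.011,-.0035)]]))
    q=cv2.convexHull(((q-[u0,v0]+.5)*k-.5).astype('f4'))
    m=np.zeros((H*k,W*k),'u1');cv2.fillConvexPoly(m,np.round(q).astype('i4'),1)
    return cv2.GaussianBlur(cv2.resize(m.astype('f4'),(W,H),interpolation=cv2.INTER_AREA),(0,0),.6)
  roi=np.ones_like(g,bool);roi[22:]=0  # avoid pointer at bottom rows
  best=[]
  d=np.clip((130-g)/100,0,1)
  for phi in np.arange(.30,.5,.01):
    for h in np.arange(.002,.011,.001):
      for r0 in(.037,.038,.039,.040):
        m=render(phi,h,r0);A=(m-d)[roi];best.append(((A**2).sum(),phi,h,r0))
  best.sort();print(cz,np.array(best[:6]))
```

```text
0.1328 [[57.0772  0.38    0.009   0.038 ]
 [57.3775  0.38    0.008   0.038 ]
 [57.6225  0.38    0.01    0.038 ]
 [58.3017  0.38    0.01    0.037 ]
 [58.4859  0.38    0.009   0.037 ]
 [58.673   0.39    0.009   0.037 ]]
0.134 [[57.1685  0.37    0.009   0.039 ]
 [57.4185  0.37    0.01    0.039 ]
 [57.4897  0.37    0.008   0.039 ]
 [58.4195  0.37    0.008   0.04  ]
 [58.4942  0.38    0.008   0.039 ]
 [58.6589  0.37    0.009   0.04  ]]
```

Run:
```python
import cv2
im=cv2.imread('pics/w1.png').max(2)
print('cols',list(range(144,170)))
for r in range(73,97): print(r,' '.join('%3d'%x for x in im[r,144:170]))
```

```text
cols [144, 145, 146, 147, 148, 149, 150, 151, 152, 153, 154, 155, 156, 157, 158, 159, 160, 161, 162, 163, 164, 165, 166, 167, 168, 169]
73 136 136 134 135 135 134 136 129 116  85  61  55  55  57  63  69  73  79  82  83  84  86 100 126 142 142
74 135 136 136 134 134 134 135 133 121  96  70  63  70  83  98 108 116 123 125 126 128 132 156 196 220 223
75 133 136 135 134 135 134 136 134 127 110  92  91 108 125 144 151 156 159 160 161 162 165 191 229 243 246
76 135 136 133 135 136 133 134 134 130 125 121 132 146 159 166 170 170 169 169 170 172 175 192 228 244 249
77 132 134 134 135 135 134 134 132 134 133 138 154 164 165 165 161 158 155 154 159 161 164 176 208 236 245
78 136 135 134 133 133 134 134 133 134 134 137 145 146 140 134 125 115 109 109 123 135 140 142 166 203 228
79 132 135 133 135 135 134 132 135 130 126 117 103  94  92  81  74  64  54  55  77  96 103 106 114 137 168
80 132 134 131 132 134 133 132 130 120 100  80  59  48  47  42  37  31  27  31  49  69  80  81  82  89 103
81 135 132 133 134 134 134 129 118  99  73  53  39  40  32  30  29  23  21  25  39  61  72  75  75  76  79
8
[... 903 characters left out ...]
47  45  39  31  28  38  50  64  75  76  79  78  78  78  78
91 128 131 132 133 129 117  88  55  48  46  49  50  50  47  41  41  54  67  74  78  78  79  80  77  79  79
92 129 131 133 133 131 120  94  66  56  60  61  63  67  64  61  61  69  75  79  78  78  77  79  77  79  80
93 131 131 132 132 132 127 108  89  83  88  95  98 100  97  85  77  77  79  77  78  78  78  79  79  80  80
94 131 131 133 133 131 131 124 115 113 116 119 121 123 117 102  87  82  79  80  79  79  78  81  81  81  80
95 132 131 132 132 132 132 131 127 127 129 131 133 133 126 111  91  81  79  77  77  80  79  80  81  81  80
96 133 131 131 133 133 133 133 133 131 133 133 135 133 129 113  91  81  77  79  79  79  80  81  82  81  81
```

Run:
```python
from h import *
np.set_printoptions(precision=4,suppress=True)
p=vision.read_camera('wrist')
s={'tcp_pos':np.array([.6963,-.24459,.15318]),'orientation':np.array([0,.70711,.70711,0])}
def P(c,r,x=.577):
    o,d=wray(p,s,c,r);return (o+d*(x-o[0])/d[0])[1:]
A,B=P(148.4,84.9),P(150.3,92.8);m=(A+B)/2;print(A,B,np.linalg.norm(A-B))
for cz in(.1328,.134): 
    c=np.array([-.1619,cz]);d=m-c;print('mid',np.arctan2(d[0],-d[1]),np.linalg.norm(d))
t=A-B;print('edge',np.arctan2(t[1],t[0]))
# bob & pointer tip for bias: pointer column (rows)
img=cv2.cvtColor(cv2.imread('pics/w1.png'),cv2.COLOR_BGR2RGB).max(2)
for r in range(104,120): print(r,' '.join('%3d'%x for x in img[r,116:162:1]))
```

```text
[-0.1445  0.0998] [-0.1502  0.0976] 0.006054835261143467
mid 0.4033121144027334 0.03702955299942009
mid 0.39096236680540664 0.03813618053181858
edge 0.37450965433457256
104 136 134 136 136 133 135 133 132 132 133 134 134 135 133 134 133 133 133 137 179 237 252 254 251 226 157 121 115 114 114 115 114 118 122 124 130 132 134 133 135 136 135 132 126 121 117
105 135 135 135 133 133 134 135 136 134 136 134 132 133 132 133 134 134 133 149 211 250 254 254 249 205 136 116 116 116 114 113 113 116 120 123 129 132 132 131 131 131 132 131 125 121 115
106 137 135 135 135 140 149 154 159 161 152 141 132 128 129 132 132 131 134 165 234 253 255 254 244 181 127 114 115 116 113 114 115 114 116 117 119 121 121 122 121 122 127 132 127 120 116
107 136 134 137 141 164 190 205 211 208 183 149 124 119 122 125 129 132 137 184 244 254 255 254 238 165 121 115 114 113 114 114 116 113 112 109  98  91  92  93  94 102 119 131 127 119 113
108 135 134 139 159 201 233 241 242 231 191 141 118 112 114 121 126 128 136 186 242 254 254 252 223 148 117 115 113 114 113 113 112 112 109  98  73  54  50  51  55  77 111 129 129
[... 1376 characters left out ...]
 107 108 108  97  76  47  33  39  70 128 169 162 131 115 115 112 113 114 111 112 112 114 117 119 125 128 130 132 132 131 133 128 118 109
117 136 162 226 252 254 255 254 250 207 133 110 107 107 108 105  99  80  65  64  80 114 151 178 166 136 117 112 113 112 114 112 113 113 115 116 126 129 132 131 132 131 132 132 129 117 109
118 134 155 209 248 254 254 254 250 219 146 113 108 107 107 105 102  97  96 103 128 163 189 195 180 144 121 114 114 114 114 114 113 115 115 120 124 130 131 132 132 132 134 132 128 116 107
119 134 144 186 236 252 254 253 250 228 161 121 110 107 105 108 110 114 120 124 144 175 198 203 190 157 128 116 114 116 116 115 114 116 117 121 127 132 132 132 131 131 133 132 129 115 103
```

Run:
```python
from h import *
np.set_printoptions(precision=4,suppress=True)
p=vision.read_camera('wrist');M=p['mtx'];tc=p['tool_from_camera']
s={'tcp_pos':np.array([.6963,-.24459,.15318]),'orientation':np.array([0,.70711,.70711,0])}
T=np.linalg.inv(Ttool(s)@tc)
img=cv2.imread('pics/w1.png').max(2)
def pr(W):
    X=np.c_[W,np.ones(len(W))]@T.T
    rho=np.hypot(X[:,0],X[:,1]);th=np.arctan2(rho,-X[:,2])
    return np.c_[M[0,2]+M[0,0]*th*X[:,0]/rho,M[1,2]-M[0,0]*th*X[:,1]/rho]
k=8;u0,v0,W,H=142,77,30,20
g=img[v0:v0+H,u0:u0+W].astype(float)
mask=np.zeros(img.shape,'u1');cv2.fillConvexPoly(mask,np.array([[147,85],[149,95],[158,95],[168,86],[166,78],[153,78]]),1)
# background: dial 133 left of dial edge, 77 holder right ; rows
bg=cv2.inpaint(img,mask,3,cv2.INPAINT_TELEA)[v0:v0+H,u0:u0+W].astype(float)
def render(c,phi,h,r0):
    e=np.array([0,np.sin(phi),-np.cos(phi)]);t=np.array([0,np.cos(phi),np.sin(phi)])
    q=pr(np.array([c+e*(r0+r)+t*a+[hh,0,0] for hh in(0,h) for r,a in[(0,-.0035),(0,.0035),(.011,.0035),(.011,-.0035)]]))
    q=((q-[u0,v0]+.5)*k-.5).astype('f4')
    big=cv2.resize(bg,(W*k,H*k),interpolation=cv2.INTER_LINEAR)
    cv2.fillConvexPoly(big,np.round(cv2.convexHull(q)).astype('i4'),46)
    cv2.fillConvexPoly(big,np.round(q[4:]).astype('i4'),19)
    return cv2.GaussianBlur(cv2.resize(big,(W,H),interpolation=cv2.INTER_AREA),(0,0),.8)
roi=(np.arange(H)[:,None]>=2)&np.ones((1,W),bool)
for cz in(.1328,.134):
  best=[]
  for cy in(-.1629,-.1619,-.1609):
   for phi in np.arange(.30,.5,.01):
    for h in np.arange(.002,.011,.001):
      for r0 in(.037,.038,.039,.040):
        A=(render(np.array([.577,cy,cz]),phi,h,r0)-g)[roi];best.append((np.sqrt((A**2).mean()),phi,h,r0,cy))
  best.sort();print(cz,np.array(best[:8]))
```

```text
0.1328 [[ 7.0277  0.38    0.007   0.037  -0.1609]
 [ 7.0696  0.4     0.007   0.037  -0.1619]
 [ 7.7046  0.42    0.007   0.038  -0.1629]
 [ 8.0562  0.41    0.007   0.037  -0.1619]
 [ 8.47    0.37    0.007   0.037  -0.1609]
 [ 8.5222  0.43    0.007   0.037  -0.1629]
 [ 8.6011  0.42    0.007   0.037  -0.1629]
 [ 8.7426  0.43    0.007   0.038  -0.1629]]
0.134 [[ 7.0097  0.37    0.007   0.038  -0.1609]
 [ 7.1654  0.39    0.007   0.038  -0.1619]
 [ 7.4511  0.41    0.007   0.039  -0.1629]
 [ 8.465   0.4     0.007   0.038  -0.1619]
 [ 8.4874  0.39    0.007   0.039  -0.1619]
 [ 8.5262  0.41    0.007   0.038  -0.1629]
 [ 8.6821  0.42    0.007   0.039  -0.1629]
 [ 8.7172  0.36    0.007   0.038  -0.1609]]
```

Run:
```python
from h import *
np.set_printoptions(precision=4,suppress=True)
a=vision.read_camera('scene')
wp=vision.read_camera('wrist');Mw=wp['mtx']
s={'tcp_pos':np.array([.6963,-.24459,.15318]),'orientation':np.array([0,.70711,.70711,0])}
Tw=np.linalg.inv(Ttool(s)@wp['tool_from_camera'])
def prw(W):
    X=np.c_[W,np.ones(len(W))]@Tw.T
    rho=np.hypot(X[:,0],X[:,1]);th=np.arctan2(rho,-X[:,2])
    return np.c_[Mw[0,2]+Mw[0,0]*th*X[:,0]/rho,Mw[1,2]-Mw[0,0]*th*X[:,1]/rho]
prs=lambda W:np.array([proj(a,x) for x in W])
for nm,pr,x0,c0 in(('w1',prw,.577,(-.162,.1335)),('s4',prs,.5768,(-.163,.3595))):
    g=cv2.imread('pics/%s.png'%nm).max(2).astype('f4');g=g-cv2.GaussianBlur(g,(0,0),4)
    best=[]
    for dy in np.arange(-.004,.0041,.0005):
     for dz in np.arange(-.004,.0041,.0005):
      for R in np.arange(.026,.034,.0005):
        c=np.array([x0,c0[0]+dy,c0[1]+dz]);pts=[]
        for an in np.radians([-60,-45,-30,30,45,60]):
            for r in(-.0015,0,.0015): pts.append(c+[0,np.sin(an)*(R+r),-np.cos(an)*(R+r)])
        q=pr(np.array(pts)).astype('f4');v=cv2.remap(g,q[:,:1],q[:,1:],cv2.INTER_LINEAR)
        best.append((v.mean(),c[1],c[2],R))
    best.sort();print(nm,np.array(best[:6]))
```

```text
w1 [[-16.2557  -0.1635   0.1335   0.0275]
 [-16.1402  -0.1635   0.1335   0.028 ]
 [-15.9648  -0.1635   0.134    0.028 ]
 [-15.9148  -0.1635   0.134    0.0275]
 [-15.7434  -0.1635   0.1335   0.027 ]
 [-15.2334  -0.1635   0.134    0.0285]]
s4 [[-6.0745 -0.1635  0.36    0.0275]
 [-6.0617 -0.1635  0.36    0.027 ]
 [-6.0392 -0.1635  0.36    0.028 ]
 [-6.035  -0.163   0.3595  0.027 ]
 [-5.9714 -0.1635  0.3605  0.0275]
 [-5.9474 -0.1635  0.3605  0.028 ]]
```

Run:
```python
from h import *
np.set_printoptions(precision=4,suppress=True)
a=vision.read_camera('scene')
wp=vision.read_camera('wrist');Mw=wp['mtx']
s={'tcp_pos':np.array([.6963,-.24459,.15318]),'orientation':np.array([0,.70711,.70711,0])}
Tw=np.linalg.inv(Ttool(s)@wp['tool_from_camera'])
def prw(W):
    X=np.c_[W,np.ones(len(W))]@Tw.T
    rho=np.hypot(X[:,0],X[:,1]);th=np.arctan2(rho,-X[:,2])
    return np.c_[Mw[0,2]+Mw[0,0]*th*X[:,0]/rho,Mw[1,2]-Mw[0,0]*th*X[:,1]/rho]
prs=lambda W:np.array([proj(a,x) for x in W])
k=8
def fit(nm,pr,x0,cs,win,poly,cols):
    img=cv2.imread('pics/%s.png'%nm).max(2);u0,v0,W,H=win
    mask=np.zeros(img.shape,'u1');cv2.fillConvexPoly(mask,np.array(poly),1)
    g=img[v0:v0+H,u0:u0+W].astype(float)
    bg=cv2.inpaint(img,mask,3,cv2.INPAINT_TELEA)[v0:v0+H,u0:u0+W].astype(float)
    big0=cv2.resize(bg,(W*k,H*k),interpolation=cv2.INTER_LINEAR)
    for cy,cz in cs:
      best=[]
      for phi in np.arange(.30,.5,.01):
       for h in np.arange(.004,.0091,.001):
        for r0 in(.037,.038,.039):
          c=np.array([x0,cy,cz]);e=np.array([0,np.sin(phi),-np.cos(phi)]);t=np.array([0,np.cos(phi),np.sin(phi)])
          q=pr(np.array([c+e*(r0+r)+t*aa+[hh,0,0] for hh in(0,h) for r,aa in[(0,-.0035),(0,.0035),(.011,.0035),(.011,-.0035)]]))
          q=((q-[u0,v0]+.5)*k-.5).astype('f4');big=big0.copy()
          cv2.fillConvexPoly(big,np.round(cv2.convexHull(q)).astype('i4'),cols[0]);cv2.fillConvexPoly(big,np.round(q[4:]).astype('i4'),cols[1])
          m=cv2.GaussianBlur(cv2.resize(big,(W,H),interpolation=cv2.INTER_AREA),(0,0),.8)
          best.append((np.sqrt(((m-g)[2:]**2).mean()),phi,h,r0))
      best.sort();print(nm,cy,cz,np.array(best[:4]))
fit('w1',prw,.577,[(-.163,.1335),(-.1635,.1335),(-.164,.1335),(-.1635,.134)],(142,77,30,20),[[147,85],[149,95],[158,95],[168,86],[166,78],[153,78]],(46,19))
img=cv2.imread('pics/s4.png').max(2)
q=prs(np.array([[.5768,-.1635+.043*np.sin(.42),.36-.043*np.cos(.42)]]))[0];u,v=q.astype(int);print(u,v)
for r in range(v-9,v+10): print(r,' '.join('%3d'%x for x in img[r,u-10:u+12]))
```

```text
w1 -0.163 0.1335 [[7.5177 0.42   0.007  0.038 ]
 [8.7679 0.41   0.007  0.038 ]
 [8.7944 0.41   0.006  0.039 ]
 [8.8511 0.43   0.007  0.038 ]]
w1 -0.1635 0.1335 [[7.9784 0.43   0.007  0.038 ]
 [8.1441 0.43   0.007  0.039 ]
 [8.7383 0.42   0.007  0.039 ]
 [9.1752 0.42   0.006  0.039 ]]
w1 -0.164 0.1335 [[7.7273 0.44   0.007  0.039 ]
 [8.7226 0.43   0.007  0.039 ]
 [8.7995 0.44   0.007  0.038 ]
 [9.1542 0.45   0.007  0.039 ]]
w1 -0.1635 0.134 [[7.4964 0.42   0.007  0.039 ]
 [7.7456 0.43   0.007  0.039 ]
 [9.6237 0.43   0.007  0.038 ]
 [9.6455 0.42   0.006  0.039 ]]
278 173
164 127 118 114 116 131 142 144 143 143 143 142 141 143 145 146 146 147 147 144 128 100  77
165 119  97  85  99 133 147 145 143 143 144 145 146 146 145 146 146 147 146 138 113  84  71
166 113  79  72 111 154 167 157 143 138 140 144 146 146 146 146 147 148 143 125  95  72  68
167 117 102 116 146 173 178 163 142 130 133 141 145 146 146 147 148 147 137 112  82  66  65
168 146 155 165 170 167 158 147 138 133 134 141 145 146 147 147 148 142 124  95  75  69  65
169 175 186 184 168 148 136 134 134 138 142 145 146 147 147 149
[... 524 characters left out ...]
 140 118  86  64  54  49  45  49  59  68  71  73  74  72
176 132 130 124 116 112 125 141 147 146 131 104  73  53  44  44  58  75  77  75  74  73  73
177 134 126 106  84  84 112 137 147 147 140 122  95  71  56  59  86 106 100  87  79  74  73
178 141 127  95  61  64 105 135 147 148 140 130 118 105  90  92 116 129 122 112 103  88  78
179 145 132  98  64  71 105 135 146 142 132 128 132 133 128 126 134 135 129 132 133 117  95
180 145 137 111  88  98 122 139 143 133 125 130 143 150 148 144 136 122 119 136 147 139 124
181 146 140 128 119 128 136 136 131 125 130 142 147 149 145 134 117  99 104 133 150 152 143
182 146 146 143 142 139 130 114 105 109 122 132 134 130 119 105  90  82  97 129 149 154 151
```

```bash
python3 - <<'E'
from h import *
a=vision.read_camera('scene')
for phi in(.38,.42,.46):
    e=np.array([0,np.sin(phi),-np.cos(phi)]);t=np.array([0,np.cos(phi),np.sin(phi)])
    c=np.array([.5768,-.1634,.36]);print(phi,[proj(a,c+e*.038+t*x).round(1) for x in(-.0035,0,.0035)])
E
python3 chk.py c2 | head -1
```

```text
0.38 [array([275.5, 174.5]), array([277.1, 172.7]), array([278.6, 170.8])]
0.42 [array([276.2, 173.7]), array([277.7, 171.9]), array([279.2, 170. ])]
0.46 [array([276.9, 172.9]), array([278.3, 171. ]), array([279.8, 169.2])]
lean 0.4141293091022508 pitch -0.0033932472930150617 [0.5242 0.2585 0.2401] [0.8593 0.7435 9.1903]
```

```bash
python3 -m inch '[[0,0.167,-0.05,0.5,0,0,2],[0,0,0,0,0,0,2],[0,0,0,0,0,0,2],[0,0,0,0,0,0,2],[0,0,0,0,0,0,2]]'
python3 -m inch '[[0,0,0,0,0,0,2],[0,0,0,0,0,0,2],[0,0,0,0,0,0,2],[0,0,0,0,0,0,2],[0,0,0,0,0,0,2]]'
python3 chk.py c3
python3 - <<'E'
from h import *
s=get_state();T=Ttool(s);R=T[:3,:3]
a=vision.read_camera('scene');b=vision.read_camera('side')
t=s['tcp_pos'];z=-R[:,2]
I=[]
for p in(a,b):
    ft=t-z*.191;u,v=proj(p,t-z*.09).astype(int);k=6
    im=cv2.resize(p['pixels'][v-45:v+45,u-30:u+30],None,fx=k,fy=k,interpolation=2)
    for de,col in((-.05,(255,0,0)),(0,(0,255,0)),(.05,(0,0,255))):
        # line along stem: dir leaned by extra de, through grip, shift axis -1.5mm x
        g=t+z*.019
        th=np.arctan2(z[1],z[2])+de;zz=np.array([z[0],np.sin(th),np.cos(th)])
        q=[np.round((proj(p,g-zz*r)-[u-30,v-45]+.5)*k-.5).astype(int) for r in(.13,.205)]
        cv2.line(im,tuple(map(int,q[0])),tuple(map(int,q[1])),col,1)
    I.append(im)
save({'pixels':np.hstack(I)},'ov3')
E
```

```text
clock: 22.0
tcp_pos: [0.5241, 0.2604, 0.2394]
orientation: [0.001, -0.0, 0.978, -0.21]
wrist_force: [0.8, 0.7, 6.4]
finger_gap: 0.0254
clock: 22.5
tcp_pos: [0.5241, 0.2604, 0.2394]
orientation: [0.001, -0.0, 0.978, -0.21]
wrist_force: [0.7, 1.0, 6.9]
finger_gap: 0.0253
lean 0.42257684691144565 pitch -0.0026864916743706995 [0.5241 0.2604 0.2394] [0.7309 1.0427 6.8522]
dial [0.5243 0.2354 0.1837] 384 115 foot [0.5246 0.1821 0.0652]
face [0.5336 0.2273 0.1825] [ 1.     -0.0056 -0.008 ] 1093 595
pointer_tip {'location': [387.0, 129.7], 'confidence': 0.61} [0.5336 0.2399 0.145 ] [322.5895 493.7537]
index_mark {'location': [389.5, 129.2], 'confidence': 0.52} [0.5336 0.2517 0.1393] [381.5495 521.9664]
```

View pics/ov3.png

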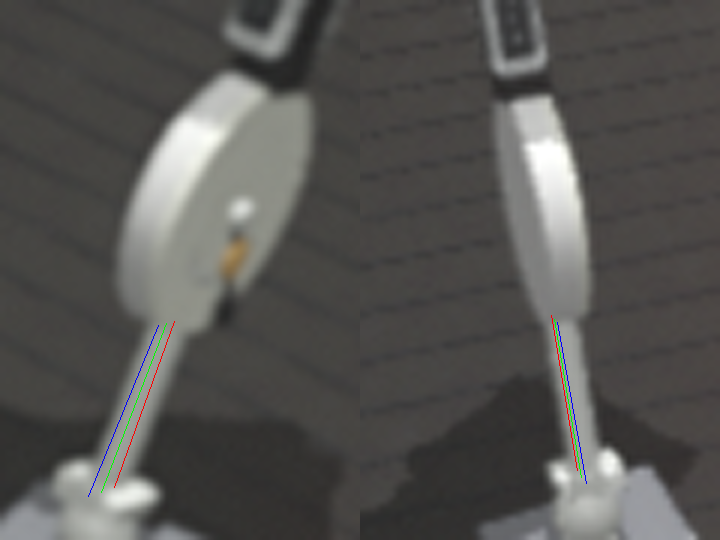

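```bash
cat > al.py <<'E'
from h import *
np.set_printoptions(precision=4,suppress=True)
fr=[vision.read_camera('scene') for _ in range(8)];a=fr[0]
cur=np.mean([f['pixels'].astype(float) for f in fr],0)
s4=cv2.cvtColor(cv2.imread('pics/s4.png'),cv2.COLOR_BGR2RGB).astype(float)
def bob(im,u,v,w=22):
    g=im[v-w:v+w,u-w:u+w];wt=np.clip(g[...,0]-g[...,2]-35,0,None)
    wt=wt*(g[...,0]-g[...,2]>35)
    yy,xx=np.mgrid[v-w:v+w,u-w:u+w];return np.array([(wt*xx).sum(),(wt*yy).sum()])/wt.sum(),wt.sum()
b4,_=bob(s4,270,172);print('bob s4',b4)
c4=np.array([.5768,-.1634,.36])
from scipy.optimize import least_squares
r=least_squares(lambda q:proj(a,c4+[q[0],0,-q[1]])-b4,[.006,.024]).x;print('bob h,r',r)
s=get_state();z=-Ttool(s)[:3,2];lean=np.arctan2(z[1],z[2]);print('lean',lean)
bc,_=bob(cur,387,125);print('bob cur',bc)
xf=.5335
cc=least_squares(lambda q:proj(a,np.array([xf+r[0],q[0],q[1]-r[1]]))-bc,[.235,.184]).x;print('centre',cc)
c=np.array([xf,*cc])
hub=proj(a,c)
k=10;u,v=proj(a,c-[0,0,.03]).astype(int)
im=cv2.resize(np.clip(cur[v-25:v+25,u-25:u+25],0,255).astype('u1'),None,fx=k,fy=k,interpolation=2)
im2=im.copy()
for de,col in((-.05,(255,0,0)),(0,(0,255,0)),(.05,(0,0,255))):
    e=np.array([0,np.sin(de),-np.cos(de)]);t=np.array([0,np.cos(de),np.sin(de)])
    P=np.array([proj(a,c+e*(.038+rr)+t*aa+[hh,0,0]) for hh in(0,.007) for rr,aa in[(0,-.0035),(0,.0035),(.011,.0035),(.011,-.0035)]])
    q=np.round((P-[u-25,v-25]+.5)*k-.5).astype(int)
    cv2.polylines(im2,[cv2.convexHull(q)],True,col,1)
save({'pixels':cv2.resize(np.hstack([im,im2]),None,fx=.8,fy=.8)},'al')
E
python3 al.py
```

```text
bob s4 [270.5128 170.8189]
bob h,r [0.0026 0.0193]
lean 0.4225958614853473
bob cur [388.5843 124.3724]
centre [0.2381 0.1823]
```

View pics/al.png

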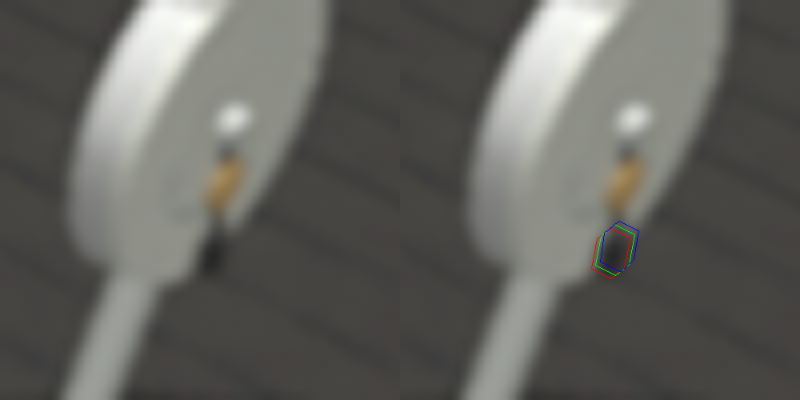

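```bash
python3 -m inch '[[0,0,-0.03,0,0,0,2],[0,0,0,0,0,0,2],[0,0,0,0,0,0,2],[0,0,0,0,0,0,2],[0,0,0,0,0,0,2]]'
python3 -m inch '[[0,0,0,0,0,0,2],[0,0,0,0,0,0,2],[0,0,0,0,0,0,2],[0,0,0,0,0,0,2],[0,0,0,0,0,0,2]]'
python3 -m inch '[[0,0,0,0,0,0,2],[0,0,0,0,0,0,2],[0,0,0,0,0,0,2]]'
python3 chk.py c5
python3 - <<'E'
from h import *
save(vision.read_camera('scene'),'fin')
E
```

```text
clock: 23.75
tcp_pos: [0.5241, 0.2604, 0.2394]
orientation: [0.001, -0.0, 0.978, -0.21]
wrist_force: [0.7, -0.1, 6.0]
finger_gap: 0.0255
clock: 24.25
tcp_pos: [0.5241, 0.2604, 0.2394]
orientation: [0.001, -0.0, 0.978, -0.21]
wrist_force: [0.6, 1.5, 6.1]
finger_gap: 0.0253
clock: 24.55
tcp_pos: [0.5241, 0.2605, 0.2395]
orientation: [0.001, -0.0, 0.978, -0.21]
wrist_force: [0.2, 1.3, 5.3]
finger_gap: 0.0257
lean 0.4226151168152349 pitch -0.0024362687449631703 [0.5241 0.2605 0.2395] [0.1854 1.3053 5.3257]
dial [0.5242 0.2354 0.1838] 384 115 foot [0.5245 0.1821 0.0653]
face [0.5337 0.2289 0.1863] [ 1.     -0.0037 -0.0031] 1089 599
dial_centre {'location': [389.5, 117.7], 'confidence': 0.88} [0.5337 0.2414 0.1789] [329.5754 324.8486]
pointer_tip {'location': [386.0, 132.0], 'confidence': 0.52} [0.5337 0.2369 0.14  ] [307.4286 519.3339]
index_mark {'location': [391.1, 132.9], 'confidence': 0.38} [0.5337 0.2631 0.1211] [438.4191 613.5217]
```

View pics/fin.png

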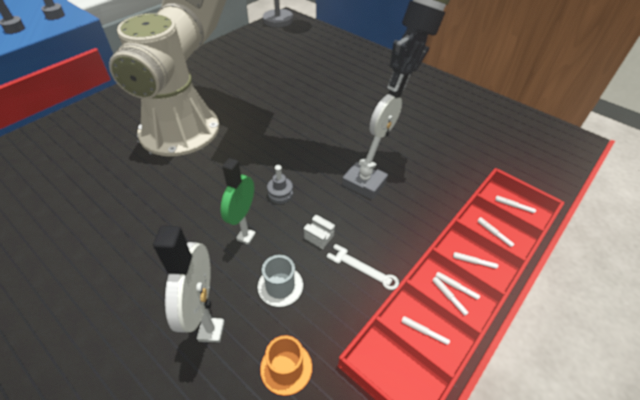

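The gauge is leaning on the stud at (367,165), still gripped. The bystanders are where they started.

```bash
python3 -c "
from workcell import workorder
print(workorder.hand_in())"
```

```text
the job is handed in; nothing more can be done
None
```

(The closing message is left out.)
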